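# Refit the filter cassette of the bench dust collector

### The arm

A 6-joint arm with a two-finger parallel gripper is mounted at the origin on a cart in front of the work surface, level with it; the furniture and walls round the work are solid. World frame = base frame: x ahead of the robot, y to its left, z up, the work surface at z = 0. Lengths are in m, angles in rad, forces in N, time in s.
With the tool pointing down it reaches from about 0.35 to 0.875 m from the base axis. Payload 4.2 kg.
Tool frame: the origin (TCP) lies at the very end of the fingers, on their centre line; the grasp point (between the pads) lies 19 mm behind it; z points along the fingers, y is the direction in which the jaws open and shut (so a half turn about z gives the same grasp; the last joint's range is limited). The gripper opens to 85 mm and grips with 20 to 120 N. Pads are 22 mm wide; open, the fingers measure 114 mm over their backs; the gripper's body (76 mm by 85 mm) begins 54 mm behind the grasp point. The pads swing forward as they close: fully open they stand 13 mm farther back than shut.
Start: joints at [-0.872, 0.385, 0.008, 0, -1.194, -0.259], TCP at [0.266, -0.565, 0.231] pointing down, gripper open.
Joint ranges: [-3.14, 3.14], [-1.21, 2.06], [-1.07, 1.41], [-3.16, 2.05], [-2.99, -0.16], [-3.1, 3.1]. Speed limits (rad/s): [2.79, 2.79, 3.14, 3.14, 3.14, 3.14].

### API

Orientations are given as a unit quaternion [w, x, y, z].
In Python, from cell import bot, snapshot, ticket gives the robot as it stands. Calls block until the motion is done:
- bot.move_ptp(position, orientation): joint-space move of the TCP to a pose.
- bot.move_straight(position, attitude=None, vel=0.15): straight line of the TCP; attitude=None keeps the orientation; vel is the mean speed in m/s.
- bot.movej(angles): joint-space move.
- bot.move_gripper(opening, newtons=None): opening from 0.0 (shut) to 1.0 (fully open); newtons is the grip in N (None keeps the last); returns when the fingers have stopped.
- bot.dwell(seconds).
- bot.ik(position, orientation): joint angles nearest the present ones, or None.
- bot.observe(): the state.
- snapshot(name): name is "side" or "top"; returns a dict with "img" (384x512x3 uint8, blue, green, red), "vertical_fov" (degrees; the focal length in pixels is half the picture's height over the tangent of half this angle, whatever the lens; pixels are square), "cx", "cy" (the principal point, pixels), "k1" (the pictures are not rectified: a ray, as slopes to the right and down, at radius r is drawn at 1 + k1 r^2 times it, then the intrinsics apply), "camera_from_world" (4x4, takes a point from world to camera coordinates). Camera axes: x right, y up, looking along -z (the intrinsics and any distortion apply to the point x, -y, -z); pixel columns grow to the right and rows downward; lengths in m; the calibration is good to about 2 mm. A picture is of the moment at which its call begins. There is no depth.
A pose or a line that the arm cannot do raises bot.PlanningError and nothing moves.
- ticket.sign_off(): hands the job in, once; it reports no verdict.
The state is a dict: "time_s": time; "joint_positions": joint angles; "joint_velocities": joint speeds; "effort": joint torques, N m; "ee_pos": TCP position; "tool_rot": TCP orientation; "contact_force": force on the tool from outside, world axes, zero at the start; "moment": the same for the moment, N m; "finger_gap": opening from 0.0 (shut) to 1.0 (fully open).
Only numpy, scipy, OpenCV 4.12 (cv2) and the standard library are available. Lean on these libraries where they do the work, as an engineer would, in place of code of your own. Each camera call takes 0.05 s, during which the arm holds its last target.

### The job

Take the cleaned filter cassette out of its wooden stand and put it back in the front of the dust collector: toe its lower edge into the sill slot with the top leaning out towards you, let go, then push its face until it stands upright and has snapped behind the spring catch under the header. Leave the tape measure, the glue bottle and the sanding block where they are.

Things in the scene. Friction and masses are not known exactly. Their poses are not given: they have to be found in the camera images.
- cassette: Flat rigid filter cassette, grey frame, white pleated paper on both faces: 10 mm thick (its x), 130 wide (y), 120 tall (z), 0.14 to 0.28 kg, same either way round. Origin at the centre of its lower edge face, z towards its top edge. At first it stands upright in the stand's groove, within 10 mm of its middle, axes as the stand.
- housing: Dust collector, fixed grey box 200 mm wide (y), 168 high, from x = -45 mm (front of the sill) to +100. Origin at the underside, mid-width, in the seat plane; x points into the box. The cassette seats with its back on the seat plane x = 0, between side cheeks 138 mm apart that reach forward to x = -16. A pipe stub 60 mm wide, 28 high stands on top at x = 60.
- slot (a point): Point on the floor of the sill slot, 30 mm above the housing's underside, at the seat plane (the slot's back), mid-width; axes as the housing. The slot runs along y, 13 mm wide at its floor (x -13 to 0), 21 wide 20 mm higher (chamfered front flank), 25 wide at its mouth, 24 deep. A cassette with its foot in the slot rests alone on the front lip, leaning about 31 degrees out of the box.
- catch (a joint): Spring catch at mid-width of the header, steel tongue 30 mm wide. Value: lift, 0 (down) to 0.010 m. In housing axes, when down: x -25 to -11.5 mm, lower end at z = 146, 4 mm below the top of a seated cassette; thumb tab up to z = 186, forward to x = -27. Its front ramp is lifted by the cassette's top edge (3 to 15 N push); its square back then holds the cassette.
- stand: Fixed wooden stand 76 mm (x) by 160 mm (y), 47 mm high. Origin at the centre of its underside. A groove along y, 16 mm wide, its floor at z = 15 mm, holds the cassette.
- tape_measure: Tape measure, 37 x 70 x 64 mm, bystander; origin at the centre of its underside.
- glue_bottle: Upright bottle, 46 x 76 x 196 mm, bystander; origin at the centre of its underside.
- block_foam: Black sanding block, 60 x 100 x 28 mm, bystander; origin at the centre of its underside.
- header (a point): Mid-width point of the front lower edge of the header, 153 mm above the housing's underside, 16 mm in front of the seat plane; axes as the housing. The header is 15 mm high. It overhangs the seated cassette, so that cannot be lowered in upright, nor can fingers on its top edge follow it home: push its face below the header with tilted fingers.
There are look-alikes about, which are no part of the job. There is more than one size of the cassette; the job needs the largest.

How it is judged:
By the outcome, as a careful person would: the job done as asked, in the order asked, and still so for the second after the job is handed in, with the robot touching nothing.
It also fails if it takes over 50 s, if anything falls off the work surface, if the arm or the gripper's body presses on something with over 40 N, if the wrist force passes 120 N, or if a joint passes its speed limit or range.

## Working session

There is one attempt and no reset: what is moved stays moved. The work goes in short steps, each a Python script; the robot and the scene stay as the last script left them, time stands still between calls to the robot, and variables do not carry over. Pictures are saved under pics/ and viewed, and the job is handed in when it is done.

```bash
ls -la; mkdir -p pics
python3 - <<'E'
from cell import bot, snapshot, ticket
import cv2
for n in ("side","top"):
    s=snapshot(n); cv2.imwrite(f"pics/{n}0.png",s["img"])
    print(n,s["vertical_fov"],s["cx"],s["cy"],s["k1"]);print(s["camera_from_world"])
print(bot.observe())
E
```

```text
total 12
drwxr-xr-x  3 agent agent 4096 Dec  7 08:50 .
drwxr-xr-x 23 root  root  4096 Dec  7 08:50 ..
drwxr-xr-x  2 agent agent 4096 Dec  7 08:50 pics
side 43.741452970888965 255.46023329752023 194.07967047916347 -0.18173982668374783
[[-0.99989293 -0.01045831  0.01023454  0.52308733]
 [ 0.01384676 -0.4500759   0.89288295 -0.10671406]
 [-0.00473172  0.89292906  0.45017252 -1.51735954]
 [ 0.          0.          0.          1.        ]]
top 51.105382424058924 255.098642085463 193.50020080362992 -0.033595106676278005
[[-0.02677201 -0.99963789  0.00271006 -0.01736619]
 [ 0.86384872 -0.02177093  0.50328065 -0.52292199]
 [-0.5030394   0.01581491  0.86411877 -1.21162664]
 [ 0.          0.          0.          1.        ]]
{'time_s': 0.1, 'joint_positions': array([-8.72408037e-01,  3.85463047e-01,  6.75891329e-03, -4.26160254e-04,
       -1.19398552e+00, -2.58598656e-01]), 'joint_velocities': array([-1.14011988e-03, -7.61736804e-05,  2.28005555e-03,  1.99632335e-03,
       -3.40082831e-04, -1.23363845e-03]), 'effort': array([ 4.11456597e-05, -3.93318701e+01,  1.88929904e+01,  4.19794992e+00,
       -2.54256694e-03,  3.77570956e-06]), 'ee_pos': array([ 0.26588528, -0.56504985,  0.23034091]), 'tool_rot': array([-2.60070151e-04, -2.18050172e-01,  9.75937082e-01,  9.31535226e-04]), 'contact_force': array([-0.64535042, -0.19922876, -0.44325236]), 'moment': array([ 0.01019017, -0.01460451,  0.01011266]), 'finger_gap': 0.9969891610597706}
```

View pics/side0.png

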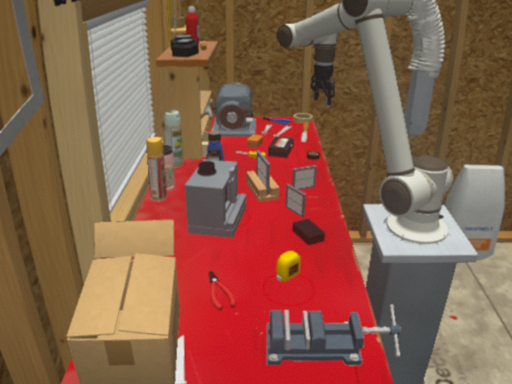

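View pics/top0.png

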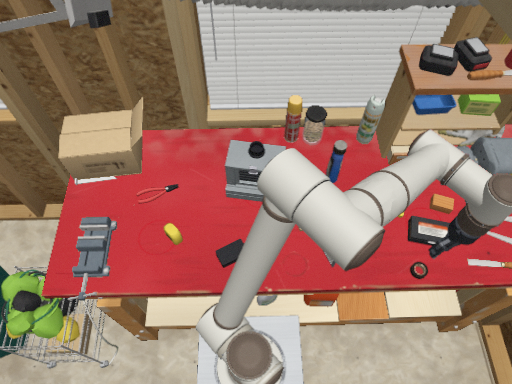

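Run:
```python
import cv2
s=cv2.imread("pics/side0.png");t=cv2.imread("pics/top0.png")
cv2.imwrite("pics/side0c.png",cv2.resize(s[130:290,170:350],None,fx=4.4,fy=3.7*4.4/3.7*0.85/0.85,interpolation=cv2.INTER_CUBIC)[:600*2])
cv2.imwrite("pics/side0c.png",cv2.resize(s[130:265,170:350],None,fx=4.4,fy=4.4,interpolation=cv2.INTER_CUBIC))
cv2.imwrite("pics/top0c.png",cv2.resize(t[120:290,200:380],None,fx=3.5,fy=3.5,interpolation=cv2.INTER_CUBIC))
```

```text
(no output)
```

View pics/side0c.png

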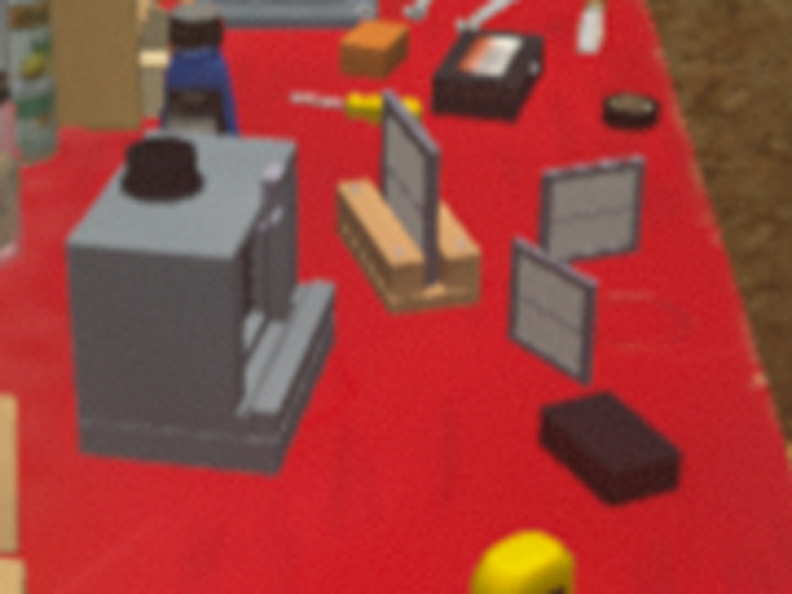

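View pics/top0c.png

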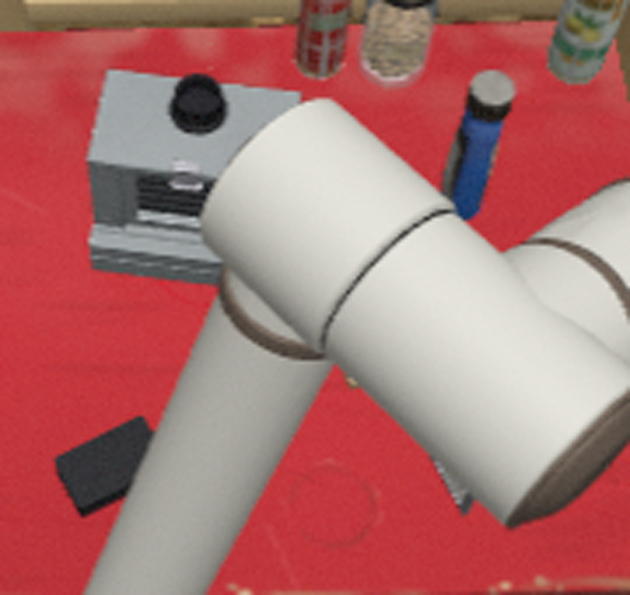

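Run:
```python
from cell import bot, snapshot, ticket
import cv2
q=list(bot.observe()["joint_positions"]); q[0]-=0.55
bot.movej(q)
for n in ("side","top"):
    s=snapshot(n); cv2.imwrite(f"pics/{n}1.png",s["img"])
o=bot.observe();print(o["time_s"],o["ee_pos"])
s=cv2.imread("pics/side1.png");t=cv2.imread("pics/top1.png")
cv2.imwrite("pics/top1c.png",cv2.resize(t[120:290,200:380],None,fx=3.5,fy=3.5,interpolation=cv2.INTER_CUBIC))
```

```text
1.4833 [-0.06725547 -0.62091009  0.23038051]
```

View pics/top1.png

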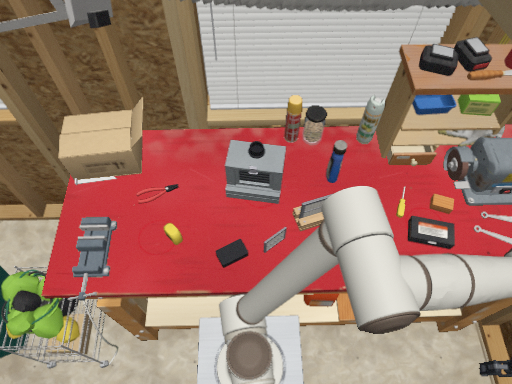

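View pics/top1c.png

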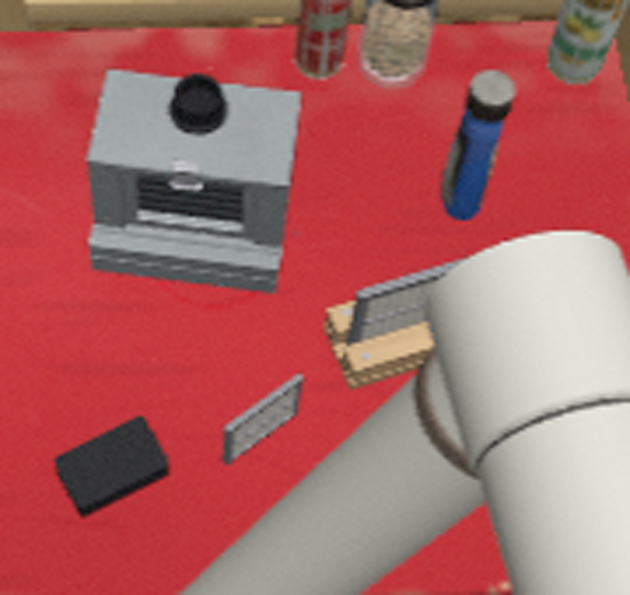

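Run:
```python
from cell import bot, snapshot, ticket
import cv2
q=list(bot.observe()["joint_positions"]); q[0]-=0.3
bot.movej(q)
for n in ("side","top"):
    s=snapshot(n); cv2.imwrite(f"pics/{n}2.png",s["img"])
o=bot.observe();print(o["time_s"],o["ee_pos"])
s=cv2.imread("pics/side2.png");t=cv2.imread("pics/top2.png")
def crop(im,x0,y0,x1,y1,f,name):
    c=cv2.resize(im[y0:y1,x0:x1],None,fx=f,fy=f,interpolation=cv2.INTER_CUBIC)
    for x in range((x0+9)//10*10,x1,10):
        cv2.line(c,(int((x+.5-x0)*f),0),(int((x+.5-x0)*f),8 if x%50 else 16),(0,255,0),1)
        if x%20==0: cv2.putText(c,str(x),(int((x-x0)*f)-8,28),0,0.4,(0,255,0),1)
    for y in range((y0+9)//10*10,y1,10):
        cv2.line(c,(0,int((y+.5-y0)*f)),(8 if y%50 else 16,int((y+.5-y0)*f)),(0,255,0),1)
        if y%20==0: cv2.putText(c,str(y),(12,int((y-y0)*f)+8),0,0.4,(0,255,0),1)
    cv2.imwrite(name,c)
crop(t,285,180,365,240,10,"pics/t_stand.png")
crop(s,240,145,290,205,10,"pics/s_stand.png")
crop(t,215,135,295,205,8.5,"pics/t_hous.png")
crop(s,180,150,256,240,6.6,"pics/s_hous.png")
```

```text
2.35 [-0.24646813 -0.57392759  0.23037986]
```

View pics/t_stand.png

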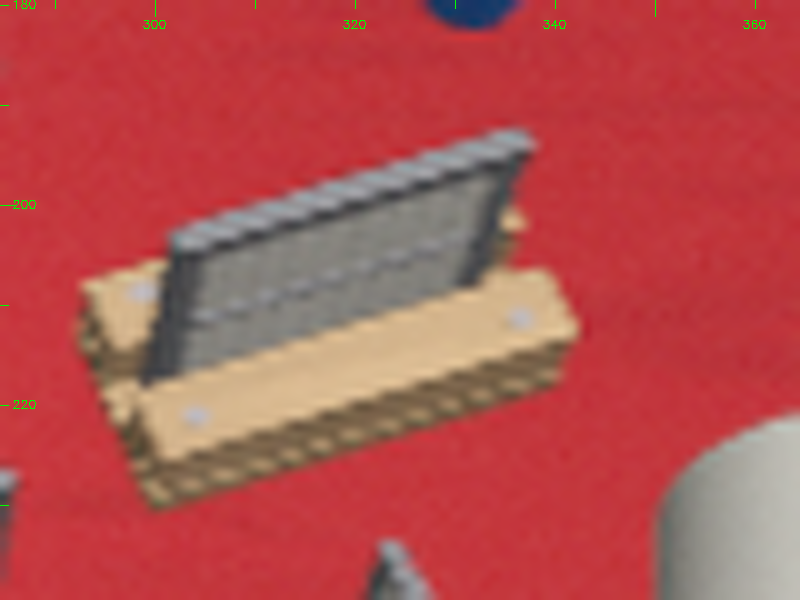

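View pics/s_stand.png

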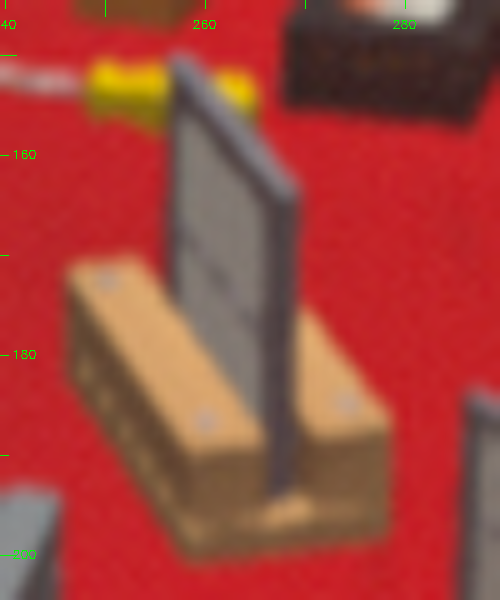

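View pics/t_hous.png

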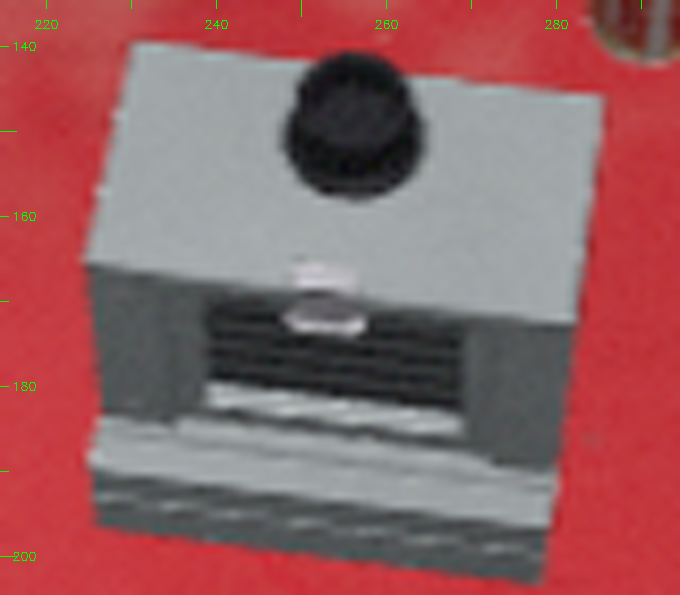

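View pics/s_hous.png

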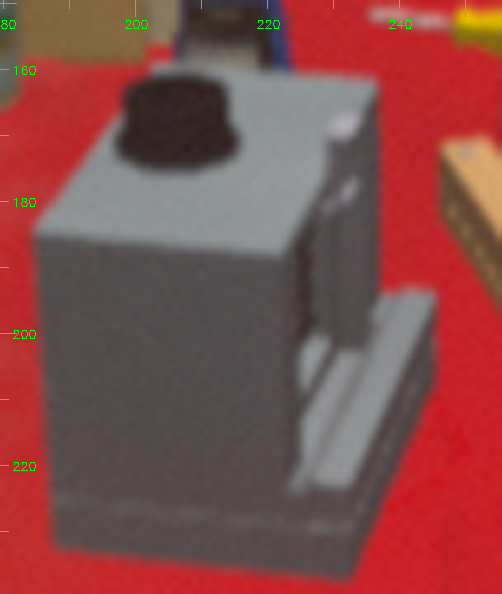

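```bash
cat > h.py <<'E'
import numpy as np, cv2
from scipy.optimize import least_squares
CAM={"side":(43.741452970888965,255.46023329752023,194.07967047916347,-0.18173982668374783,np.array([[-0.99989293,-0.01045831,0.01023454,0.52308733],[0.01384676,-0.4500759,0.89288295,-0.10671406],[-0.00473172,0.89292906,0.45017252,-1.51735954]])),
"top":(51.105382424058924,255.098642085463,193.50020080362992,-0.033595106676278005,np.array([[-0.02677201,-0.99963789,0.00271006,-0.01736619],[0.86384872,-0.02177093,0.50328065,-0.52292199],[-0.5030394,0.01581491,0.86411877,-1.21162664]]))}
def proj(n,P):
    fov,cx,cy,k1,T=CAM[n]; f=192/np.tan(np.radians(fov)/2)
    P=np.atleast_2d(P); c=P@T[:,:3].T+T[:,3]
    u=c[:,0]/-c[:,2]; v=-c[:,1]/-c[:,2]; d=1+k1*(u*u+v*v)
    return np.stack([cx+f*u*d,cy+f*v*d],1)
def w(p,L):
    L=np.atleast_2d(L); c,s=np.cos(p[2]),np.sin(p[2])
    return np.stack([p[0]+c*L[:,0]-s*L[:,1],p[1]+s*L[:,0]+c*L[:,1],L[:,2]],1)
def crop(im,x0,y0,x1,y1,f,name):
    c=cv2.resize(im[y0:y1,x0:x1],None,fx=f,fy=f,interpolation=cv2.INTER_CUBIC)
    for x in range((x0+9)//10*10,x1,10):
        cv2.line(c,(int((x+.5-x0)*f),0),(int((x+.5-x0)*f),8 if x%50 else 16),(0,255,0),1)
        if x%20==0: cv2.putText(c,str(x),(int((x-x0)*f)-8,28),0,0.4,(0,255,0),1)
    for y in range((y0+9)//10*10,y1,10):
        cv2.line(c,(0,int((y+.5-y0)*f)),(8 if y%50 else 16,int((y+.5-y0)*f)),(0,255,0),1)
        if y%20==0: cv2.putText(c,str(y),(12,int((y-y0)*f)+8),0,0.4,(0,255,0),1)
    cv2.imwrite(name,c)
def tri(pix):  # {"side":(u,v),"top":(u,v)}
    r=least_squares(lambda P:np.concatenate([(proj(n,P)[0]-pix[n]) for n in pix]),[0.6,-.1,.05])
    return r.x,np.abs(r.fun).max()
E
cat > fit.py <<'E'
from h import *
def o(c,f,x0,y0): return ((c[0]+.5)/f-.5+x0,(c[1]+.5)/f-.5+y0)
T=lambda x,y:("top",o((x,y),10,285,180)); S=lambda x,y:("side",o((x,y),10,240,145))
HT=lambda x,y:("top",o((x,y),8.5,215,135)); HS=lambda x,y:("side",o((x,y),6.6,180,150))
st=[((-.038,.08,.047),T(165,460)),((-.038,-.08,.047),T(578,330)),((.038,.08,.047),T(82,285)),((.038,-.08,.047),T(525,222)),
((-.038,.08,0),T(152,508)),((-.038,-.08,0),T(560,380)),
((.038,.08,.047),S(190,450)),((-.038,.08,.047),S(390,428)),((.038,-.08,.047),S(68,265)),
((.038,.08,0),S(185,560)),((-.038,.08,0),S(388,540)),((.038,-.08,0),S(70,380))]
ho=[((.1,.1,.168),HT(133,42)),((.1,-.1,.168),HT(604,97)),((-.016,-.1,.168),HT(575,324)),((-.016,.1,.168),HT(85,262)),
((-.045,.1,0),HT(97,523)),((-.045,-.1,0),HT(540,585)),((-.045,.1,.054),HT(90,465)),((-.045,-.1,.054),HT(548,528)),
((.1,.1,.168),HS(35,235)),((-.016,.1,.168),HS(287,255)),((-.016,-.1,.168),HS(378,80)),((.1,-.1,.168),HS(150,62)),
((.1,.1,0),HS(53,547)),((-.045,.1,0),HS(353,578)),((-.045,-.1,.054),HS(437,292)),((-.045,.1,.054),HS(350,487))]
ca=[((-.005,.065,.12),T(172,248)),((.005,-.065,.12),T(522,130)),((-.005,-.065,.12),T(538,148)),((.005,.065,.12),T(180,232)),
((.005,.065,.12),S(268,192)),((-.005,.065,.12),S(297,185)),((.005,-.065,.12),S(175,58)),((-.005,-.065,.12),S(190,58)),((-.005,.065,.0),S(297,492)),((.005,.065,.0),S(268,502))]
def fit(L,x0,free_z=False,cams=("top","side")):
    L=[l for l in L if l[1][0] in cams]
    def r(p):
        out=[]
        for P,(n,uv) in L:
            P=np.array(P); q=w(p,P); 
            if free_z: q[:,2]+=p[3]
            out.append(proj(n,q)[0]-uv)
        return np.concatenate(out)
    s=least_squares(r,x0,loss="soft_l1",f_scale=.5)
    e=r(s.x).reshape(-1,2)
    return s.x,e,L
for nm,L,x0 in (("stand",st,[.6,-.2,.2,0]),("housing",ho,[.75,.03,0,0]),("cass",ca,[.6,-.2,.2,.015])):
    for c in (("top","side"),("top",),("side",)):
        for fz in (0,1):
            if nm=="cass" and not fz: continue
            x,e,l=fit(L,x0[:3+fz],fz,c); print(nm,c,x.round(4),"rms",np.sqrt((e**2).mean()).round(2))
            if len(c)==2 and fz: print(e.round(1).tolist())
E
python3 fit.py
```

```text
stand ('top', 'side') [ 0.5027 -0.2543  0.2888] rms 1.51
stand ('top', 'side') [ 0.5028 -0.2549  0.2874 -0.0012] rms 1.48
[[-0.1, 0.2], [0.6, 0.7], [0.5, -0.6], [-2.7, -6.2], [-0.1, 1.1], [-0.1, 1.6], [-0.5, -0.3], [0.4, -0.5], [-0.2, -0.1], [-0.2, 0.8], [0.2, 0.2], [-0.5, -0.2]]
stand ('top',) [ 0.5038 -0.2546  0.2948] rms 2.17
stand ('top',) [ 0.5097 -0.2568  0.293  -0.0119] rms 2.12
stand ('side',) [ 0.5021 -0.252   0.2812] rms 0.39
stand ('side',) [ 0.502  -0.2931  0.2907 -0.02  ] rms 0.26
housing ('top', 'side') [ 0.6185 -0.0286 -0.1662] rms 0.55
housing ('top', 'side') [ 0.6189 -0.029  -0.1653 -0.0017] rms 0.53
[[-0.2, -0.1], [0.0, -0.3], [0.0, 0.1], [-0.3, 0.6], [-0.2, 1.4], [0.6, 0.6], [-0.3, 0.9], [0.5, 0.1], [-0.8, -0.6], [-0.6, -0.3], [0.0, -0.2], [0.2, -0.1], [-0.4, 1.0], [-0.2, 1.2], [-0.2, -0.3], [0.1, -0.3]]
housing ('top',) [ 0.6197 -0.0289 -0.1767] rms 0.38
housing ('top',) [ 0.6291 -0.0291 -0.1763 -0.0149] rms 0.23
housing ('side',) [ 0.6179 -0.0251 -0.1595] rms 0.56
housing ('side',) [ 0.6196 -0.0441 -0.1623 -0.0094] rms 0.39
cass ('top', 'side') [ 0.5013 -0.2489  0.2838  0.0148] rms 0.53
[[0.7, 0.5], [0.3, -0.4], [-0.1, 0.2], [-1.2, -0.4], [0.4, -0.2], [0.4, 0.2], [-0.6, -0.4], [0.5, -0.6], [-0.4, 1.0], [-0.3, 0.3]]
cass ('top',) [ 0.5111 -0.2529  0.2831 -0.0028] rms 0.55
cass ('side',) [ 0.5009 -0.2901  0.2897 -0.0032] rms 0.36
```

```bash
cat > fit2.py <<'E'
import io,contextlib
with contextlib.redirect_stdout(io.StringIO()):
    from fit import *
from scipy.spatial.transform import Rotation as R
st.pop(3)
import h
base={n:CAM[n] for n in CAM}
def setcam(d):
    for i,n in enumerate(("side","top")):
        a=list(base[n]);M=a[4].copy();dr=R.from_rotvec(d[6*i:6*i+3]).as_matrix()
        M=np.hstack([dr@M[:,:3],(dr@M[:,3]+0)[:,None]])
        # rotate about camera centre, shift centre
        M[:,3]+=d[6*i+3:6*i+6]; a[4]=M; CAM[n]=tuple(a)
def res(p,parts=False):
    setcam(p[10:22]); out=[]
    for q,z,L in ((p[:3],0,st),(p[3:6],0,ho),(p[6:9],p[9],ca)):
        for P,(n,uv) in L:
            W=w(q,P);W[:,2]+=z;out.append((proj(n,W)[0]-uv)/.5)
    out=np.array(out)
    if parts:return out*.5
    pr=p[10:22].reshape(4,3)/np.array([[.0015]*3,[.002]*3]*2)
    return np.concatenate([out.ravel(),pr.ravel(),[(p[8]-p[2])/.01,(p[9]-.015)/.001]])
p0=np.r_[.5027,-.2545,.288,.6185,-.0288,-.166,.5013,-.249,.284,.015,np.zeros(12)]
s=least_squares(res,p0,loss="soft_l1")
e=res(s.x,True)
if __name__=="__main__":
    cov=np.linalg.inv(s.jac.T@s.jac)
    print(s.x[:10].round(4));print(np.sqrt(np.diag(cov))[:10].round(4));print((s.x[10:]*1e3).round(1)); print(e.round(1).tolist())
    u=s.x[:3];d=s.x[6:8]-u[:2];c,sn=np.cos(u[2]),np.sin(u[2]);print("cass in stand",c*d[0]+sn*d[1],-sn*d[0]+c*d[1])
    np.save("sol.npy",s.x)
    for n,sz in (("top2","top"),("side2","side")):
        im=cv2.imread(f"pics/{n}.png");F=3;im=cv2.resize(im,None,fx=F,fy=F,interpolation=cv2.INTER_CUBIC)
        def box(q,x0,x1,y0,y1,z0,z1,col):
            C=[(x,y,z) for x in(x0,x1) for y in(y0,y1) for z in(z0,z1)]
            U=(proj(sz,w(q,C))+.5)*F
            for i in range(8):
                for b in(1,2,4):
                    if not i&b: cv2.line(im,tuple(U[i].astype(int)),tuple(U[i|b].astype(int)),col,1,cv2.LINE_AA)
        box(s.x[:3],-.038,.038,-.08,.08,0,.047,(255,0,0));box(s.x[3:6],-.016,.1,-.1,.1,0,.168,(0,255,0));box(s.x[3:6],-.045,.1,-.1,.1,0,.054,(0,255,255))
        box(s.x[6:9],-.005,.005,-.065,.065,.015,.135,(255,255,0))
        x0,y0,x1,y1=(215,130,350,235) if sz=="top" else (180,140,300,245)
        im=im[y0*F:y1*F,x0*F:x1*F]; im=cv2.resize(im,None,fx=1.8,fy=1.8); cv2.imwrite(f"pics/ov_{sz}.png",im)
E
python3 fit2.py
```

```text
[ 0.504  -0.2563  0.2927  0.6196 -0.0304 -0.1674  0.5021 -0.2513  0.2886
  0.0152]
[0.0025 0.0031 0.0089 0.0024 0.0029 0.0054 0.0025 0.0032 0.0104 0.0008]
[-0.5 -0.4  0.6  0.5 -1.1 -1.4  0.1  0.6 -0.4 -0.7 -0.2 -2.1]
[[-0.1, -0.1], [0.4, 0.1], [0.4, -0.9], [-0.2, 0.8], [-0.3, 1.1], [-0.4, -0.2], [0.5, -0.5], [-0.3, 0.1], [-0.1, 0.8], [0.3, 0.2], [-0.5, -0.1], [-0.1, -0.5], [0.0, -0.6], [-0.0, -0.2], [-0.3, 0.2], [-0.3, 1.0], [0.5, 0.3], [-0.3, 0.5], [0.3, -0.2], [-0.6, -0.7], [-0.5, -0.4], [0.3, -0.2], [0.5, -0.1], [-0.2, 0.9], [-0.0, 1.1], [0.0, -0.3], [0.2, -0.5], [1.0, 0.3], [0.4, -0.7], [-0.0, -0.1], [-0.9, -0.6], [0.6, -0.0], [0.5, 0.4], [-0.6, -0.2], [0.5, -0.4], [-0.2, 1.1], [-0.1, 0.4]]
cass in stand -0.00036528134281300613 0.005251346124673477
```

View pics/ov_top.png

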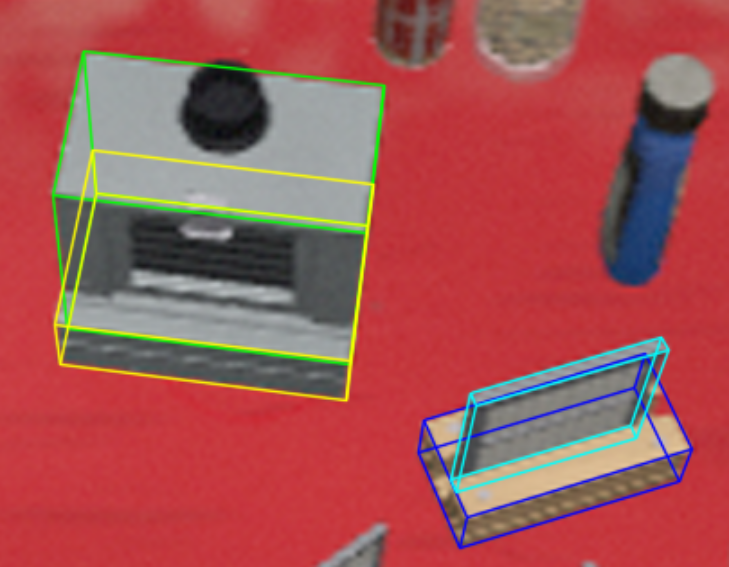

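View pics/ov_side.png

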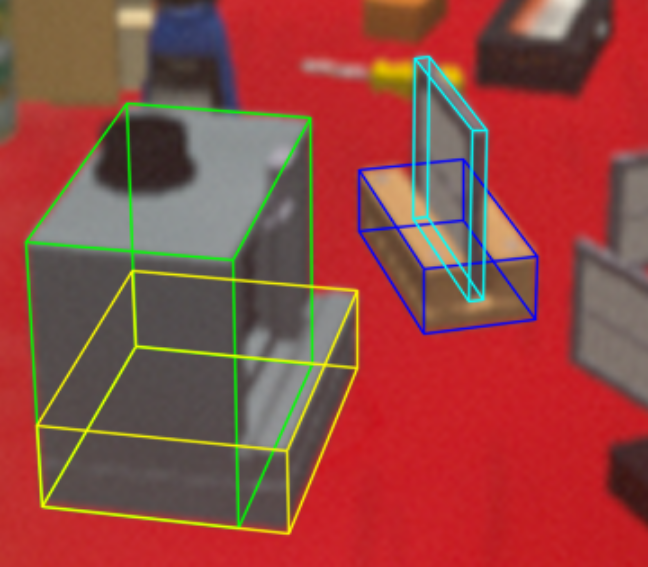

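```bash
cat > g.py <<'E'
from h import *
from scipy.spatial.transform import Rotation as R
ST=np.array([.504,-.2563,.2915]); HO=np.array([.6193,-.0300,-.167]); CA=np.array([.5021,-.2513,.2900])
def quat(x,y,z):
    q=R.from_matrix(np.stack([x,y,z],1)).as_quat(); return [q[3],q[0],q[1],q[2]]
def down(yaw,sg=1):
    z=np.array([0,0,-1.]); y=sg*np.array([np.cos(yaw),np.sin(yaw),0]); return quat(np.cross(y,z),y,z)
def H(p): return w(HO,p)[0]            # housing -> world point
def Hv(v): c,s=np.cos(HO[2]),np.sin(HO[2]); return np.array([c*v[0]-s*v[1],s*v[0]+c*v[1],v[2]])
def held(th,sg=1):   # tool orientation with the cassette leaning th (tool z = -cass z)
    z=Hv((np.sin(th),0,-np.cos(th))); y=sg*Hv((np.cos(th),0,np.sin(th))); return quat(np.cross(y,z),y,z)
def placep(th,foot,depth): # foot=(x,z) of bottom-front corner in housing; depth = TCP below cassette top
    zc=np.array((-np.sin(th),0,np.cos(th)));xc=np.array((np.cos(th),0,np.sin(th)))
    return H(np.array((foot[0],0,foot[1]))+.005*xc+(.12-depth)*zc)
def pushq(t,sg=1):   # tool pointing t below horizontal, y horizontal
    z=Hv((np.cos(t),0,-np.sin(t))); y=sg*Hv((0,1,0)); return quat(np.cross(y,z),y,z)
E
python3 - <<'E'
from g import *
from cell import bot
f=lambda a: None if a is None else np.round(a,2).tolist()
print("bottle base xy", least_squares(lambda p:proj("top",[p[0],p[1],0.])[0]-(332,182),[.6,-.3]).x)
print("lookalikes",least_squares(lambda p:proj("top",[p[0],p[1],0.])[0]-(265,250),[.6,-.3]).x,least_squares(lambda p:proj("top",[p[0],p[1],0.])[0]-(330,265),[.6,-.3]).x)
for sg in (1,-1):
    print("grasp",sg,f(bot.ik([CA[0],CA[1],.25],down(CA[2],sg))),f(bot.ik([CA[0],CA[1],.10],down(CA[2],sg))))
    for th in (0.0,.45,.52):
        print("place",th,f(bot.ik(placep(th,(-.0105,.033),.035),held(th,sg))),f(bot.ik(placep(th,(-.02,.12),.035),held(th,sg))))
    for t in (10,20,30,45):
        t=np.radians(t)
        print("push",t,f(bot.ik(H((-.09,0,.10)),pushq(t,sg))),f(bot.ik(H((-.0155,0,.110)),pushq(t,sg))))
E
```

```text
bottle base xy [ 0.6482197  -0.33067721]
lookalikes [ 0.37537357 -0.0620152 ] [ 0.31434139 -0.2827728 ]
grasp 1 [-0.18, 0.26, -0.12, 0.0, -1.19, -2.68] [-0.18, 0.41, -0.32, 0.0, -0.84, -2.68]
place 0.0 [0.22, 0.47, -0.17, 0.0, -0.94, 2.76] [0.22, 0.37, -0.08, 0.0, -1.12, 2.75]
place 0.45 None [0.31, 0.13, -0.7, 0.56, -0.39, 2.18]
place 0.52 None [0.22, 0.1, -0.86, 0.99, -0.23, 1.82]
push 0.17453292519943295 None [-0.44, 0.76, -0.98, -2.87, -1.56, 1.62]
push 0.3490658503988659 None [-0.43, 0.57, -0.93, -2.87, -1.16, 1.55]
push 0.5235987755982988 [-0.47, 0.43, -1.02, -2.81, -0.94, 1.53] [-0.41, 0.42, -0.84, -2.84, -0.75, 1.46]
push 0.7853981633974483 [-0.33, 0.23, -0.71, -2.47, -0.19, 1.02] None
grasp -1 [-0.18, 0.26, -0.12, 0.0, -1.19, 0.47] [-0.18, 0.41, -0.32, 0.0, -0.84, 0.47]
place 0.0 [0.22, 0.47, -0.17, 0.0, -0.94, -0.38] [0.22, 0.37, -0.08, 0.0, -1.12, -0.39]
place 0.45 None [0.31, 0.13, -0.7, 0.56, -0.39, -0.96]
place 0.52 None [0.22, 0.1, -0.86, 0.99, -0.23, -1.32]
push 0.17453292519943295 None [-0.44, 0.76, -0.98, -2.87, -1.56, -1.52]
push 0.3490658503988659 None [-0.43, 0.57, -0.93, -2.87, -1.16, -1.59]
push 0.5235987755982988 [-0.47, 0.43, -1.02, -2.81, -0.94, -1.61] [-0.41, 0.42, -0.84, -2.84, -0.75, -1.68]
push 0.7853981633974483 [-0.33, 0.23, -0.71, -2.47, -0.19, -2.12] None
```

```bash
cat >> g.py <<'E'
def cassR_h(th): # cassette axes in world when leaning th in the housing
    x=Hv((np.cos(th),0,np.sin(th)));z=Hv((-np.sin(th),0,np.cos(th)));return np.stack([x,np.cross(z,x),z],1)
def cassR_s(yaw): return R.from_euler("z",yaw).as_matrix()
def toolq(Rc,a,sg):
    z=Rc@np.array((0,np.sin(a),-np.cos(a)));y=sg*Rc[:,0];return quat(np.cross(y,z),y,z)
def foot2org(th,foot,y=0): # bottom-front corner (x,z housing) -> cassette origin, world
    return H(np.array((foot[0],y,foot[1]))+.005*np.array((np.cos(th),0,np.sin(th))))
def tcp(org,Rc,a,gy,gz): # grasp point at (0,gy,gz) in the cassette; TCP 19mm further along tool z
    return org+Rc@(np.array((0,gy,gz))+.019*np.array((0,np.sin(a),-np.cos(a))))
E
python3 - <<'E'
from g import *
from cell import bot
for thd in (15,20,25,28,31):
  for ad in (-75,-60,-45,-30,-15,0,15,30,45,60,75):
    th=np.radians(thd);a=np.radians(ad);Rc=cassR_h(th);row=[]
    gy=-.04*np.sign(ad)*(abs(ad)>5)
    for sg in (1,-1):
        r=[]
        for up in (0,.06):
            o=foot2org(th,(-.0105,.031))+Rc[:,2]*up
            q=bot.ik(tcp(o,Rc,a,gy,.104),toolq(Rc,a,sg)); r.append(None if q is None else np.round(q,2).tolist())
        g=bot.ik(tcp(np.r_[CA[:2],.015],cassR_s(CA[2]),a,gy,.104),toolq(cassR_s(CA[2]),a,sg))
        row.append((r,None if g is None else np.round(g,2).tolist()))
    if row[0][0][0] or row[1][0][0]: print(thd,ad,row[0],"\n     ",row[1])
E
```

```text
15 -75 ([[0.58, 0.81, -0.39, 0.85, -1.56, 1.59], [0.6, 0.71, -0.41, 0.83, -1.62, 1.64]], None) 
      ([[0.58, 0.81, -0.39, 0.85, -1.56, -1.55], [0.6, 0.71, -0.41, 0.83, -1.62, -1.5]], None)
15 -60 ([[0.57, 0.68, -0.45, 0.84, -1.34, 1.64], [0.59, 0.59, -0.45, 0.81, -1.41, 1.71]], [-0.08, 0.45, -1.07, 1.91, -1.03, 1.64]) 
      ([[0.57, 0.68, -0.45, 0.84, -1.34, -1.5], [0.59, 0.59, -0.45, 0.81, -1.41, -1.44]], [-0.08, 0.45, -1.07, 1.91, -1.03, -1.51])
15 -45 ([[0.54, 0.56, -0.51, 0.83, -1.11, 1.71], [0.57, 0.48, -0.48, 0.77, -1.2, 1.79]], [-0.12, 0.34, -1.01, 1.76, -0.72, 1.88]) 
      ([[0.54, 0.56, -0.51, 0.83, -1.11, -1.43], [0.57, 0.48, -0.48, 0.77, -1.2, -1.35]], [-0.12, 0.34, -1.01, 1.76, -0.72, -1.26])
15 -30 ([[0.48, 0.46, -0.56, 0.78, -0.87, 1.81], [0.52, 0.37, -0.51, 0.69, -0.98, 1.91]], [-0.08, 0.29, -0.92, 1.29, -0.51, 2.31]) 
      ([[0.48, 0.46, -0.56, 0.78, -0.87, -1.33], [0.52, 0.37, -0.51, 0.69, -0.98, -1.24]], [-0.08, 0.29, -0.92, 1.29, -0.51, -0.83])
15 -15 ([[0.42, 0.38, -0.58, 0.64, -0.64, 2.0], [0.45, 0.29, -0.52, 0.53, -0.78, 2.1]], [-0.0, 0.31, -0.67, 0.48, -0.
[... 11508 characters left out ...]
75, 0.3, -0.52, -1.72, -2.26]) 
      ([[-0.38, 0.44, -0.24, -1.15, -1.0, 1.17], [-0.38, 0.32, -0.27, -1.1, -1.03, 1.08]], [-0.51, 0.75, 0.3, -0.52, -1.72, 0.89])
31 60 ([[-0.47, 0.58, -0.15, -1.22, -1.29, -1.86], [-0.48, 0.46, -0.19, -1.2, -1.33, -1.93]], [-0.57, 0.87, 0.43, -0.66, -1.96, -2.27]) 
      ([[-0.47, 0.58, -0.15, -1.22, -1.29, 1.28], [-0.48, 0.46, -0.19, -1.2, -1.33, 1.22]], [-0.57, 0.87, 0.43, -0.66, -1.96, 0.88])
31 75 ([[-0.51, 0.71, -0.05, -1.27, -1.56, -1.8], [-0.53, 0.6, -0.11, -1.26, -1.59, -1.85]], [-0.61, 0.97, 0.53, -0.82, -2.18, -2.32]) 
      ([[-0.51, 0.71, -0.05, -1.27, -1.56, 1.35], [-0.53, 0.6, -0.11, -1.26, -1.59, 1.3]], [-0.61, 0.97, 0.53, -0.82, -2.18, 0.82])
```

```bash
cat >> g.py <<'E'
A=np.radians(30);SG=-1;GY=-.02;GZ=.104
E
python3 - <<'E'
from g import *
from cell import bot,snapshot
Rs=cassR_s(CA[2]);q=toolq(Rs,A,SG);org=np.r_[CA[:2],.0150]
t=tcp(org,Rs,A,GY,GZ);tz=Rs@np.array((0,np.sin(A),-np.cos(A)))
print(t,bot.ik(t,q),bot.ik(t-.10*tz,q),bot.ik(t+[0,0,.13],q))
bot.move_ptp(t-.10*tz,q); print(bot.observe()["time_s"])
bot.move_straight(t-.045*tz,vel=.15)
for n in ("side","top"):
    s=snapshot(n)["img"];cv2.imwrite(f"pics/{n}3.png",s)
    crop(s,*((235,110,315,205) if n=="side" else (290,150,380,240)),6,f"pics/{n}3c.png")
print(bot.observe()["time_s"],bot.observe()["contact_force"])
E
```

```text
[ 0.5051025  -0.26136156  0.10254552] [-0.4170274   0.61772465  0.10397716 -0.3942124  -1.42756478  0.83793464] [-0.46935107  0.60114297  0.30286147 -0.37218594 -1.64538511  0.80211285] [-0.41681622  0.50158158  0.24633969 -0.3919202  -1.66647681  0.73894739]
5.2083
5.825 [0.80091788 0.3111088  0.50563724]
```

View pics/side3c.png

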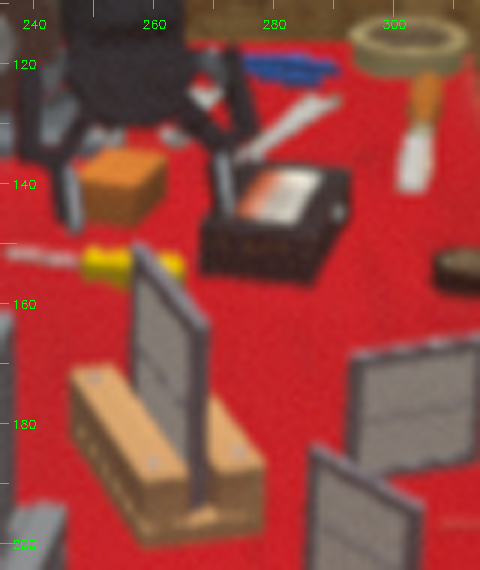

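View pics/top3c.png

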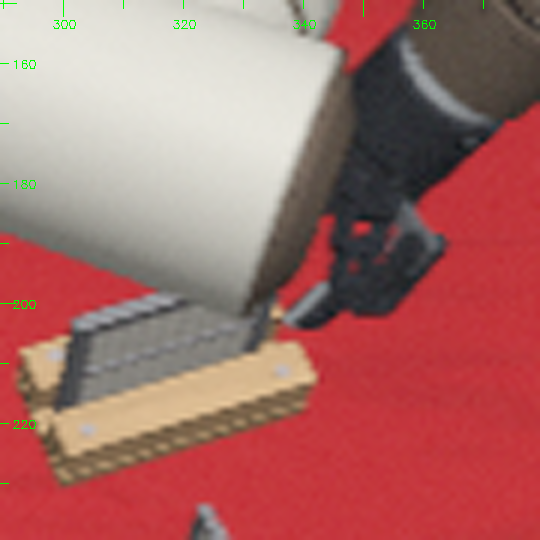

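Run:
```python
from g import *
Rs=cassR_s(CA[2]);org=np.r_[CA[:2],.0150]
t=tcp(org,Rs,A,GY,GZ);tz=Rs@np.array((0,np.sin(A),-np.cos(A)))
c=t-.058*tz
raw=lambda:(proj("side",[c+.0425*Rs[:,0],c-.0425*Rs[:,0],c]).round(1).tolist())
print("raw",raw())
import fit2; fit2.setcam(np.load("sol.npy")[10:22]); print("adj",raw())
```

```text
raw [[248.0, 148.5], [270.8, 146.4], [259.5, 147.4]]
adj [[248.3, 149.1], [271.1, 147.0], [259.8, 148.0]]
```

Run:
```python
from g import *
from cell import bot,snapshot
Rs=cassR_s(CA[2]);q=toolq(Rs,A,SG);org=np.r_[CA[:2],.0150]
t=tcp(org,Rs,A,GY,GZ)
bot.move_straight(t,vel=.1)
o=bot.observe();print(o["time_s"],o["contact_force"].round(1),o["ee_pos"]-t)
bot.move_gripper(0.0,70)
o=bot.observe();print(o["time_s"],o["contact_force"].round(1),o["finger_gap"],o["ee_pos"]-t)
bot.move_straight(t+[0,0,.02],vel=.1)
o=bot.observe();print(o["time_s"],o["contact_force"].round(1),o["finger_gap"])
bot.move_straight(t+[0,0,.14],vel=.2)
o=bot.observe();print(o["time_s"],o["contact_force"].round(1),o["moment"].round(2),o["finger_gap"])
for n in ("side","top"):
    s=snapshot(n)["img"];cv2.imwrite(f"pics/{n}4.png",s)
    crop(s,*((220,70,320,205) if n=="side" else (270,130,390,240)),(4.4 if n=="side" else 5.4),f"pics/{n}4c.png")
```

```text
6.425 [0.6 0.4 0.2] [ 0.00038641 -0.00044286  0.0004015 ]
7.1 [ 0.9 -1.1  0. ] 0.10964384978945069 [ 0.0003477  -0.00031123  0.00019496]
7.45 [-0.   0.3 -1.9] 0.1104352175695764
8.2 [ 0.2 -0.1 -3.4] [-1.33 -0.4  -0.  ] 0.10632283715077998
```

View pics/side4c.png

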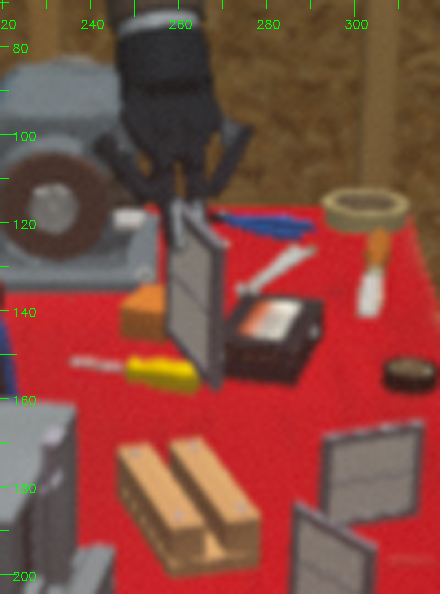

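View pics/top4c.png

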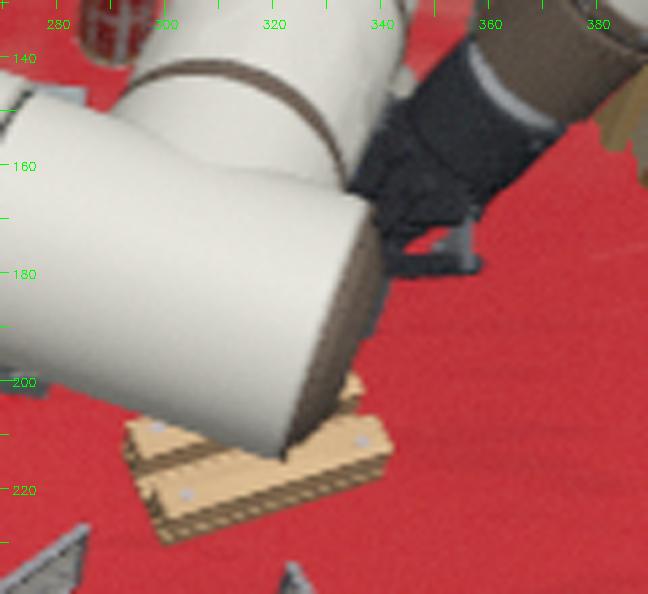

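```bash
python3 - <<'E'
from g import *
import fit2; fit2.setcam(np.load("sol.npy")[10:22])
Rs=cassR_s(CA[2]);org=np.r_[CA[:2],.155]
C=np.array([(x,y,z) for z in(0,.12) for y in(-.065,.065) for x in(-.005,.005)])
for c,u in zip(C,((proj("side",C@Rs.T+org)-[220,70]+.5)*4.4)): print(c,u.round())
E
python3 -c "
import cv2;im=cv2.imread('pics/side4.png')
import sys;sys.path.insert(0,'.')
from h import crop
crop(im,250,105,285,165,10,'pics/side4d.png')"
```

```text
[-0.005 -0.065  0.   ] [174. 332.]
[ 0.005 -0.065  0.   ] [163. 333.]
[-0.005  0.065  0.   ] [222. 390.]
[0.005 0.065 0.   ] [210. 391.]
[-0.005 -0.065  0.12 ] [176. 192.]
[ 0.005 -0.065  0.12 ] [164. 193.]
[-0.005  0.065  0.12 ] [225. 241.]
[0.005 0.065 0.12 ] [213. 243.]
```

View pics/side4d.png

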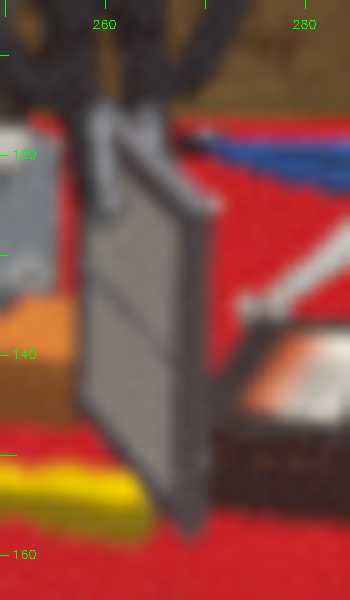

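```bash
cat >> g.py <<'E'
TH=np.radians(27)
def ppose(fx,fz,th=TH,y=0):
    Rc=cassR_h(th);return tcp(foot2org(th,(fx,fz),y),Rc,A,GY,GZ),toolq(Rc,A,SG)
E
cat > ov.py <<'E'
from g import *
import fit2
def ovl(img,cam,org,Rc,box,f,name,hous=True):
    fit2.setcam(np.load("sol.npy")[10:22])
    x0,y0,x1,y1=box
    c=cv2.resize(img[y0:y1,x0:x1],None,fx=f,fy=f,interpolation=cv2.INTER_CUBIC); cv2.imwrite(name.replace(".png","_r.png"),c)
    def bx(P,col):
        U=(proj(cam,P)+.5-[x0,y0])*f
        for i in range(8):
            for b in(1,2,4):
                if not i&b: cv2.line(c,tuple(U[i].astype(int)),tuple(U[i|b].astype(int)),col,1,cv2.LINE_AA)
    g=lambda a,b,d:np.array([(x,y,z) for x in a for y in b for z in d])
    bx(g((-.005,.005),(-.065,.065),(0,.12))@Rc.T+org,(255,255,0))
    bx(w(HO,g((-.016,.1),(-.1,.1),(0,.168))),(0,255,0));bx(w(HO,g((-.045,.1),(-.1,.1),(0,.054))),(0,255,255))
    cv2.imwrite(name,c)
E
python3 - <<'E'
from ov import *
from cell import bot,snapshot
Rc=cassR_h(TH)
p,q=ppose(-.0112,.036); pre=p+Rc[:,2]*.10
print(pre,bot.ik(pre,q),bot.ik(p,q))
bot.move_ptp(pre,q)
o=bot.observe();print(o["time_s"],o["contact_force"].round(1),o["finger_gap"],o["ee_pos"]-pre)
org=foot2org(TH,(-.0112,.036))+Rc[:,2]*.10
for n in ("side","top"):
    s=snapshot(n)["img"];cv2.imwrite(f"pics/{n}5.png",s)
    ovl(s,n,org,Rc,(175,110,285,240) if n=="side" else (210,120,330,220),4.6 if n=="side" else 6,f"pics/{n}5o.png")
E
```

```text
[ 0.52694416 -0.02507971  0.20537423] [-0.09141003  0.12480788 -0.33735361 -0.75424945 -0.75426865  0.52414954] [-0.13833616  0.32792003 -0.30018733 -0.90335757 -0.67129711  0.75289556]
9.25 [ 0.4  0.8 -2.2] 0.10211656879226261 [ 5.58945181e-04 -4.59936553e-04  3.97602403e-05]
```

View pics/side5o.png

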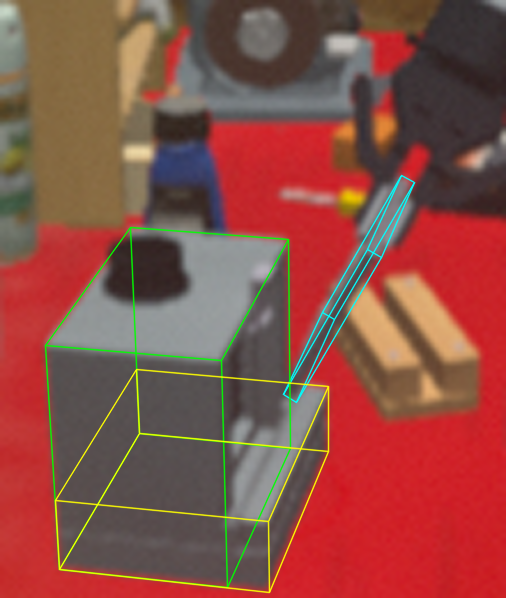

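View pics/top5o.png

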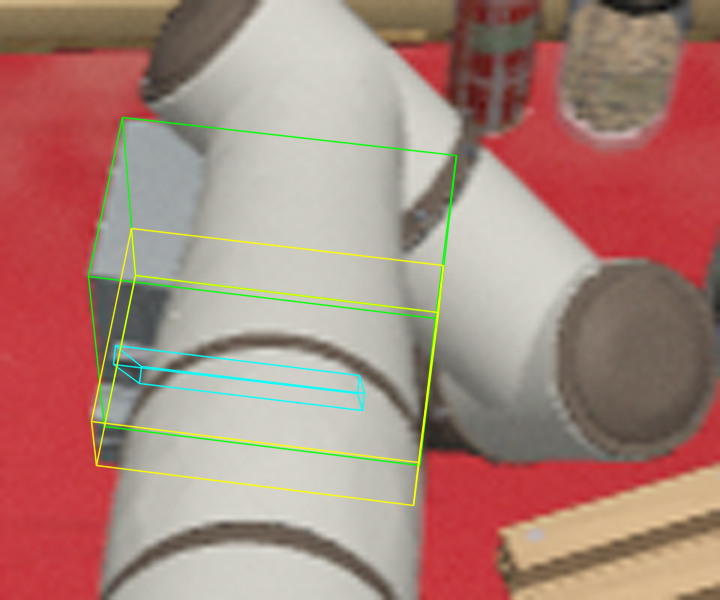

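Run:
```python
from ov import *
im=cv2.imread("pics/side5.png"); crop(im,215,135,275,215,7.4,"pics/side5z.png")
fit2.setcam(np.load("sol.npy")[10:22])
Rc=cassR_h(TH);org=foot2org(TH,(-.0112,.036))+Rc[:,2]*.10
C=np.array([(x,y,z) for z in(0,.12) for y in(-.065,.065) for x in(-.005,.005)])
for c,u in zip(C,((proj("side",C@Rc.T+org)-[215,135]+.5)*7.4)): print(c,u.round())
```

```text
[-0.005 -0.065  0.   ] [243. 329.]
[ 0.005 -0.065  0.   ] [223. 317.]
[-0.005  0.065  0.   ] [181. 462.]
[0.005 0.065 0.   ] [159. 450.]
[-0.005 -0.065  0.12 ] [371. 109.]
[ 0.005 -0.065  0.12 ] [350.  97.]
[-0.005  0.065  0.12 ] [317. 229.]
[0.005 0.065 0.12 ] [295. 216.]
```

View pics/side5z.png

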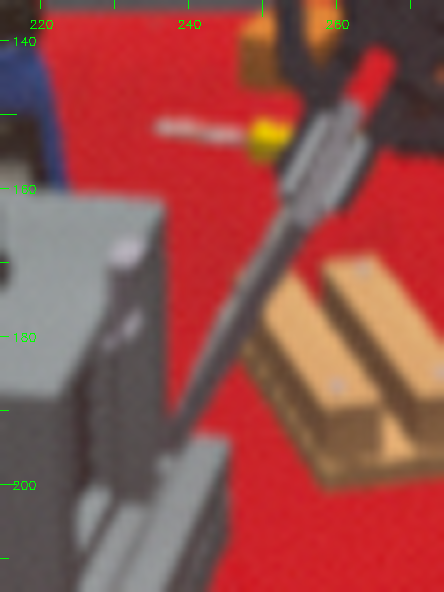

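Run:
```python
from ov import *
im=cv2.imread("pics/side5.png"); x0,y0,x1,y1,f=230,150,270,205,10
crop(im,x0,y0,x1,y1,f,"pics/side5y.png"); c=cv2.imread("pics/side5y.png"); 
fit2.setcam(np.load("sol.npy")[10:22])
Rc=cassR_h(TH);org=foot2org(TH,(-.0112,.036))+Rc[:,2]*.10
d=c.copy()
for y,col in((.065,(255,255,0)),(-.065,(0,255,0))):
  for x in (-.005,.005):
    U=((proj("side",np.array([(x,y,0),(x,y,.12)])@Rc.T+org)-[x0,y0]+.5)*f).astype(int); cv2.line(d,tuple(U[0]),tuple(U[1]),col,1,cv2.LINE_AA)
cv2.imwrite("pics/side5y.png",np.hstack([c,d]))
```

```text
(no output)
```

View pics/side5y.png

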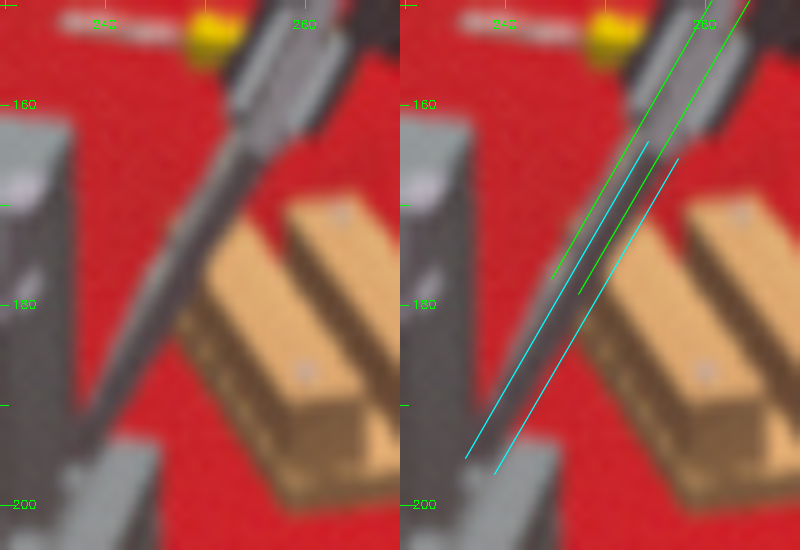

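Run:
```python
from ov import *
from cell import bot,snapshot
Rc=cassR_h(TH); p,q=ppose(-.0112,.036)
f0=bot.observe()["contact_force"]
for up in (.03,.018,.012,.008,.004,0):
    bot.move_straight(p+Rc[:,2]*up,vel=.12 if up>.02 else .05)
    o=bot.observe();d=o["contact_force"]-f0;print(up,round(o["time_s"],2),d.round(1),round(o["finger_gap"],3))
    if np.linalg.norm(d)>6: break
s=snapshot("side")["img"];cv2.imwrite("pics/side6.png",s);crop(s,200,140,270,230,6.5,"pics/side6c.png")
s=snapshot("top")["img"];cv2.imwrite("pics/top6.png",s)
```

```text
0.03 10.08 [-1.4  1.8 -1. ] 0.103
0.018 10.47 [-1.1  1.1 -0.6] 0.11
0.012 10.74 [-1.2  1.2 -1.1] 0.105
0.008 10.99 [-1.   0.7 -1.6] 0.107
0.004 11.24 [-0.9  0.9 -0.8] 0.112
0 11.49 [-1.4  0.9 -1.1] 0.106
```

View pics/side6c.png

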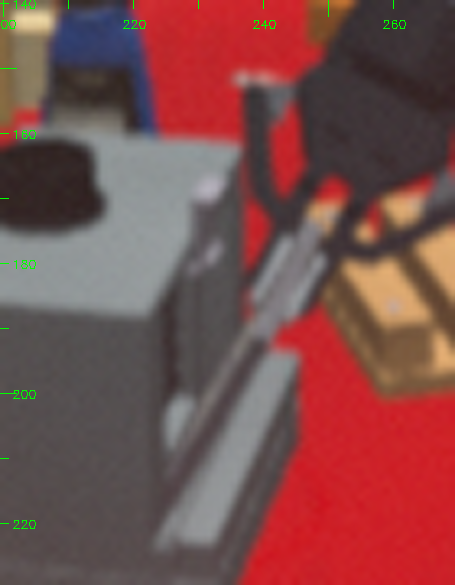

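View pics/top6.png

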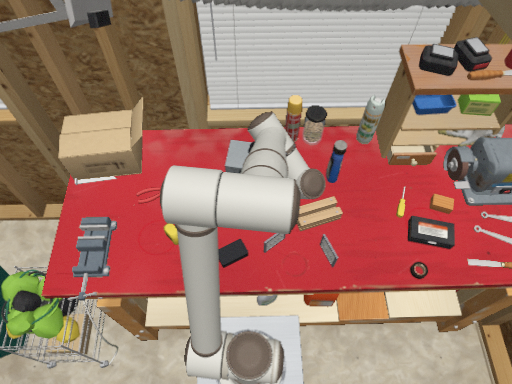

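Run:
```python
from ov import *
from cell import bot,snapshot
f0=bot.observe()["contact_force"]
for fx,fz in ((-.0109,.0345),(-.0107,.033),(-.0104,.0315),(-.0102,.0300),(-.0102,.0285),(-.0102,.027)):
    p,q=ppose(fx,fz); bot.move_straight(p,vel=.03)
    o=bot.observe();d=o["contact_force"]-f0;print(fz,round(o["time_s"],2),d.round(1),round(o["finger_gap"],3),(o["ee_pos"]-p).round(4))
    if np.linalg.norm(d)>4: break
```

```text
0.0345 11.84 [1.2 0.4 1.1] 0.11 [-0.0001  0.     -0.0001]
0.033 12.09 [ 1.2  0.2 -0.4] 0.105 [-0.0001 -0.     -0.0001]
0.0315 12.34 [ 0.3 -0.1 -0.2] 0.105 [-0.0001 -0.     -0.0002]
0.03 12.59 [-0.3 -0.5  1.2] 0.105 [ 0.0001 -0.      0.0001]
0.0285 12.84 [-3.8 -1.4  8.9] 0.108 [ 0.0001 -0.      0.0014]
```

Run:
```python
from ov import *
from cell import bot,snapshot
p,q=ppose(-.0102,.0295); bot.move_straight(p,vel=.03)
f0=bot.observe()["contact_force"];print(f0.round(1))
bot.move_gripper(.25,40)
o=bot.observe();print(round(o["time_s"],2),o["contact_force"].round(1),o["finger_gap"])
bot.move_gripper(.40)
o=bot.observe();print(round(o["time_s"],2),o["contact_force"].round(1),o["finger_gap"])
s=snapshot("side")["img"];cv2.imwrite("pics/side7.png",s);crop(s,200,140,270,230,6.5,"pics/side7c.png")
```

```text
[-3.1 -1.1  3.7]
13.37 [-0.6 -0.7 -0.3] 0.24803456648380404
13.65 [0.3 0.3 0.3] 0.39984306249959556
```

View pics/side7c.png

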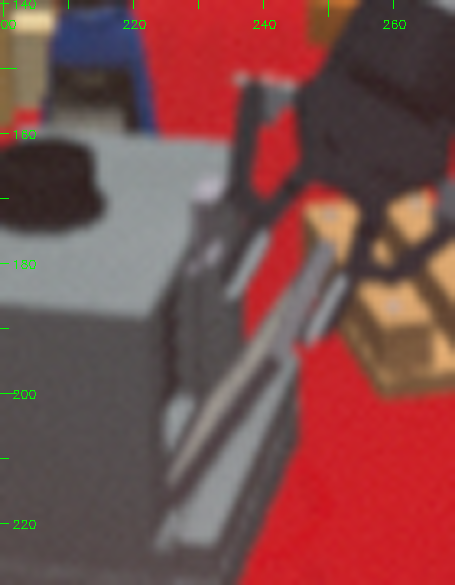

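Run:
```python
from ov import *
from cell import bot,snapshot
o=bot.observe(); Rt=R.from_quat(np.roll(o["tool_rot"],-1)).as_matrix(); p=o["ee_pos"]
bot.move_straight(p+Hv((-.003,0,0))-.02*Rt[:,2],vel=.08)
bot.move_straight(p+Hv((-.004,0,0))-.12*Rt[:,2],vel=.2)
o=bot.observe();print(round(o["time_s"],2),o["contact_force"].round(1),o["ee_pos"],o["joint_positions"].round(2))
bot.move_gripper(0.0)
for n in ("side","top"):
    s=snapshot(n)["img"];cv2.imwrite(f"pics/{n}8.png",s)
    crop(s,*((180,140,270,235) if n=="side" else (205,120,325,220)),6,f"pics/{n}8c.png")
q0=np.array(o["joint_positions"]);res=[]
for t in (20,30,40):
  for b in (-60,-45,-30,-15,0,15,30,45,60):
    for rl in (0,45,90,135,180,-45,-90,-135):
      T,B=np.radians(t),np.radians(b)
      z=Hv((np.cos(T)*np.cos(B),np.cos(T)*np.sin(B),-np.sin(T)));y0=Hv((-np.sin(B),np.cos(B),0));x0=np.cross(y0,z)
      r=np.radians(rl);y=np.cos(r)*y0+np.sin(r)*x0;q=quat(np.cross(y,z),y,z)
      a=bot.ik(H((-.07,0,.095)),q);e=bot.ik(H((-.0155,0,.110)),q)
      if a is not None and e is not None: res.append((np.abs(a-q0).max(),np.abs(np.array(a)-e).max(),t,b,rl,np.round(a,2).tolist()))
res.sort(key=lambda r:r[0])
for r in res[:14]: print(r)
```

```text
14.77 [-0.1  0.7  0.1] [ 0.51224434 -0.08311628  0.20179084] [-0.25  0.15 -0.31 -0.78 -0.85  0.66]
(np.float64(0.4018704785930588), np.float64(0.11965387747585021), 40, 60, 0, [-0.31, 0.42, -0.31, -1.18, -0.88, 0.45])
(np.float64(0.5611682005007023), np.float64(0.14783930013505664), 40, 45, 0, [-0.3, 0.35, -0.41, -1.34, -0.67, 0.41])
(np.float64(0.5611682005007027), np.float64(0.14783930013505664), 40, 45, 45, [-0.3, 0.35, -0.41, -1.34, -0.67, 1.19])
(np.float64(0.5726130397593896), np.float64(0.11965387747585021), 40, 60, 45, [-0.31, 0.42, -0.31, -1.18, -0.88, 1.23])
(np.float64(0.57637418730358), np.float64(0.12154596816277863), 30, 60, 0, [-0.44, 0.49, -0.33, -1.36, -1.03, 0.69])
(np.float64(0.7009914370756342), np.float64(0.12341500921185045), 20, 60, -45, [-0.53, 0.59, -0.34, -1.48, -1.2, 0.1])
(np.float64(0.7009914370756344), np.float64(0.12341500921185), 20, 60, 0, [-0.53, 0.59, -0.34, -1.48, -1.2, 0.88])
(np.float64(0.7548086889899999), np.float64(0.12154596816277907), 30, 60, -45, [-0.44, 0.49, -0.33, -1.36, -1.03, -0.1])
(np.float64(0.7726782611711244), np.float64(0.22226380772148735), 40, 30, 0, [-0.28, 0.3, -0.49, -1.55, -0.47, 0.42])
(np.float64(0.7726782611711244), np.float64(0.2222638077214869), 40, 30, 45, [-0.28, 0.3, -0.49, -1.55, -0.47, 1.2])
(np.float64(0.7964707057708248), np.float64(0.14647988666851353), 30, 45, 0, [-0.46, 0.44, -0.46, -1.58, -0.87, 0.76])
(np.float64(0.7964707057708255), np.float64(0.14647988666851397), 30, 45, -45, [-0.46, 0.44, -0.46, -1.58, -0.87, -0.03])
(np.float64(0.8159876378048954), np.float64(0.12154596816277863), 30, 60, 45, [-0.44, 0.49, -0.33, -1.36, -1.03, 1.47])
(np.float64(0.8863863550076183), np.float64(0.14647988666851397), 30, 45, 45, [-0.46, 0.44, -0.46, -1.58, -0.87, 1.55])
```

View pics/side8c.png

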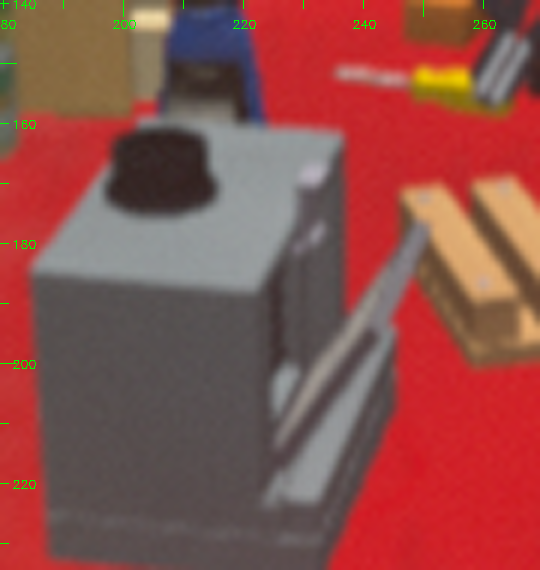

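View pics/top8c.png

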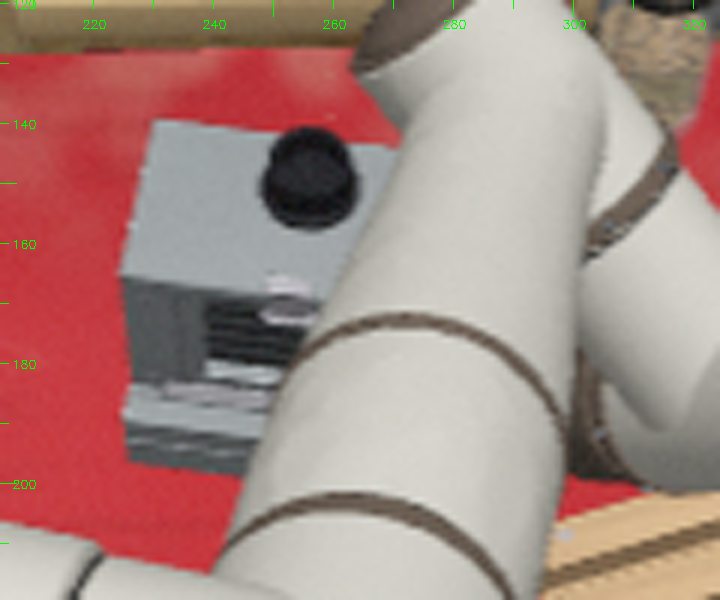

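Run:
```python
from ov import *
th=np.radians(31);Rc=cassR_h(th)
im=cv2.imread("pics/top8.png");x0,y0,x1,y1,f=215,165,265,205,14
crop(im,x0,y0,x1,y1,f,"pics/top8z.png");c=cv2.imread("pics/top8z.png")
fit2.setcam(np.load("sol.npy")[10:22])
for n in ("top","side"):
  for dy in (0,):
    org=foot2org(th,(-.0086,.030),dy)
    C=np.array([(x,y,z) for z in(0,.12) for y in(-.065,.065) for x in(-.005,.005)])
    U=proj(n,C@Rc.T+org)
    for a,u in zip(C,U): print(n,a,u.round(1))
    print("slot mouth corner at cheek inner +y",proj(n,w(HO,[(-.016,.069,.054),(-.016,.069,.153)])).round(1).tolist())
im=cv2.imread("pics/side8.png");crop(im,218,165,258,225,10,"pics/side8z.png")
```

```text
top [-0.005 -0.065  0.   ] [270.6 190.2]
top [ 0.005 -0.065  0.   ] [271.  187.5]
top [-0.005  0.065  0.   ] [236.1 185.9]
top [0.005 0.065 0.   ] [236.4 183.3]
top [-0.005 -0.065  0.12 ] [269.6 190.2]
top [ 0.005 -0.065  0.12 ] [269.9 187.3]
top [-0.005  0.065  0.12 ] [232.  185.6]
top [0.005 0.065 0.12 ] [232.4 182.7]
slot mouth corner at cheek inner +y [[234.4, 184.1], [233.3, 169.1]]
side [-0.005 -0.065  0.   ] [233.1 203.7]
side [ 0.005 -0.065  0.   ] [230.6 202. ]
side [-0.005  0.065  0.   ] [224.  222.9]
side [0.005 0.065 0.   ] [221.2 221.2]
side [-0.005 -0.065  0.12 ] [251.5 177.1]
side [ 0.005 -0.065  0.12 ] [248.9 175.4]
side [-0.005  0.065  0.12 ] [243.5 195. ]
side [0.005 0.065 0.12 ] [240.7 193.2]
slot mouth corner at cheek inner +y [[225.9, 217.0], [225.2, 187.9]]
```

View pics/top8z.png

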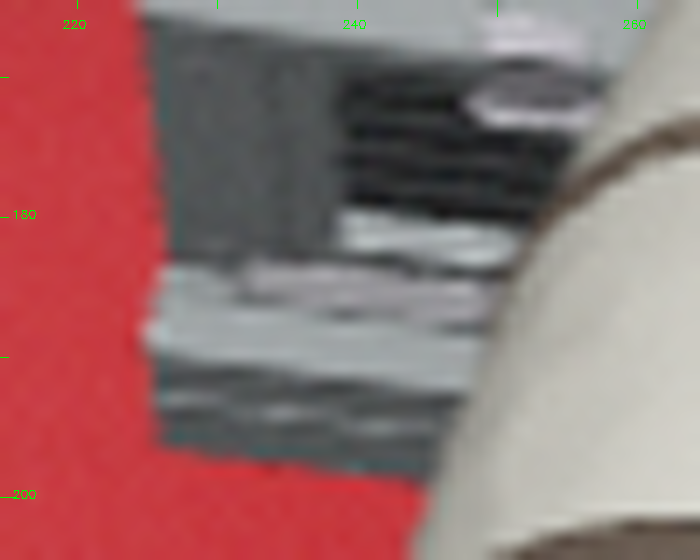

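View pics/side8z.png

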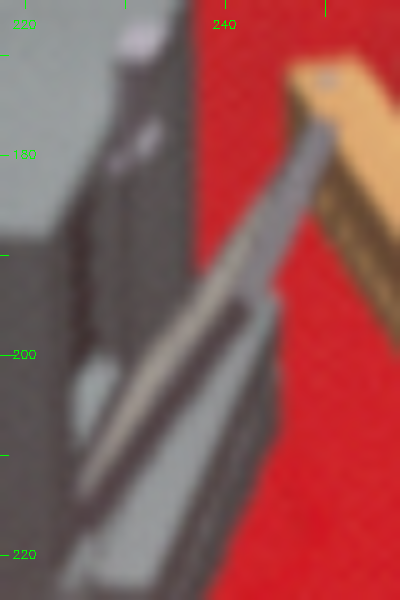

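```bash
cat >> g.py <<'E'
def pq(t,b):
    T,B=np.radians(t),np.radians(b)
    z=Hv((np.cos(T)*np.cos(B),np.cos(T)*np.sin(B),-np.sin(T)));y=Hv((-np.sin(B),np.cos(B),0));return quat(np.cross(y,z),y,z)
E
python3 - <<'E'
from ov import *
from cell import bot
o=bot.observe();p=o["ee_pos"];c,s=np.cos(HO[2]),np.sin(HO[2]);d=p[:2]-HO[:2];print("tcp in housing",c*d[0]+s*d[1],-s*d[0]+c*d[1],p[2])
for t,b in ((30,45),(30,30),(30,15),(35,30),(40,30),(25,45)):
    q=pq(t,b);print(t,b,[None if a is None else np.round(a,2).tolist() for a in (bot.ik(H((-.12,.008,.105)),q),bot.ik(H((-.075,.008,.096)),q),bot.ik(H((-.021,.008,.109)),q))])
E
```

```text
tcp in housing -0.09650553914900468 -0.0703607631547869 0.20212576549227249
30 45 [[-0.49, 0.37, -0.56, -1.59, -0.88, 0.81], [-0.45, 0.43, -0.47, -1.59, -0.86, 0.77], [-0.39, 0.44, -0.35, -1.54, -0.83, 0.63]]
30 30 [[-0.52, 0.34, -0.7, -1.89, -0.78, 0.97], [-0.48, 0.4, -0.61, -1.9, -0.75, 0.95], [-0.41, 0.4, -0.47, -1.83, -0.67, 0.78]]
30 15 [[-0.56, 0.35, -0.88, -2.31, -0.8, 1.29], [-0.51, 0.41, -0.79, -2.35, -0.76, 1.27], [-0.44, 0.4, -0.64, -2.3, -0.63, 1.12]]
35 30 [[-0.42, 0.27, -0.64, -1.76, -0.62, 0.74], [-0.38, 0.34, -0.55, -1.77, -0.6, 0.72], [-0.31, 0.36, -0.42, -1.66, -0.53, 0.53]]
40 30 [[-0.28, 0.22, -0.59, -1.57, -0.47, 0.45], [-0.26, 0.3, -0.5, -1.57, -0.46, 0.42], [-0.19, 0.33, -0.38, -1.42, -0.41, 0.21]]
25 45 [[-0.56, 0.43, -0.58, -1.66, -1.0, 0.95], [-0.51, 0.48, -0.49, -1.67, -0.97, 0.91], [-0.46, 0.49, -0.37, -1.64, -0.93, 0.77]]
```

Run:
```python
from ov import *
from cell import bot,snapshot
q=pq(30,30)
bot.move_straight(H((-.15,-.09,.20)),vel=.2)
bot.move_ptp(H((-.12,.008,.100)),q)
o=bot.observe();print(round(o["time_s"],2),o["contact_force"].round(1))
s=snapshot("side")["img"];cv2.imwrite("pics/side9.png",s);crop(s,200,140,290,235,6,"pics/side9c.png")
```

```text
16.76 [-0.3 -0.1  0.1]
```

View pics/side9c.png

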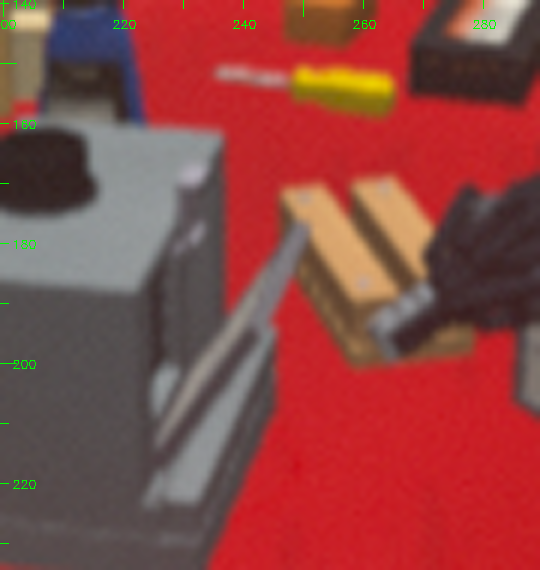

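Run:
```python
from ov import *
from cell import bot,snapshot
q=pq(30,30);f0=bot.observe()["contact_force"];hx=Hv((1,0,0))
bot.move_straight(H((-.075,.008,.096)),vel=.1)
path=[(-.066,.0976),(-.058,.101),(-.051,.105),(-.044,.107),(-.0364,.109)]+[(x,.110) for x in (-.032,-.0288,-.0265,-.0245,-.0228,-.0213,-.0200,-.0188)]
for x,z in path:
    bot.move_straight(H((x,.008,z)),vel=.06)
    o=bot.observe();d=o["contact_force"]-f0;dev=o["ee_pos"]-H((x,.008,z));print(x,round(o["time_s"],2),d.round(1),"fx",round(float(d@hx),1),(dev*1e3).round(1))
    if d@hx<-14: break
for n in ("side",):
    s=snapshot("side")["img"];cv2.imwrite("pics/side10.png",s);crop(s,200,140,290,235,6,"pics/side10c.png")
```

```text
-0.066 17.71 [ 0.3 -0.9  0.6] fx 0.5 [-0.   0.   0.2]
-0.058 18.0 [-1.3 -1.4 -0.6] fx -1.0 [-0.3  0.1 -0.1]
-0.051 18.28 [-2.  -0.5  0.8] fx -1.9 [-0.1  0.1 -0. ]
-0.044 18.56 [-0.8 -0.3 -0. ] fx -0.7 [ 0.  0. -0.]
-0.0364 18.84 [-1.2 -0.1  1. ] fx -1.2 [0.2 0.  0.1]
-0.032 19.09 [-1.  -0.5 -0.6] fx -0.9 [-0.3  0.1 -0.4]
-0.0288 19.34 [-3.2 -0.2  1.8] fx -3.1 [-0.5  0.3 -0.2]
-0.0265 19.59 [-3.9 -0.2  1.2] fx -3.8 [-0.4  0.3 -0.1]
-0.0245 19.84 [-1.6  0.5 -0.2] fx -1.6 [ 0.2  0.  -0. ]
-0.0228 20.09 [-1.   0.   0.3] fx -1.0 [ 0.4 -0.   0.1]
-0.0213 20.34 [-0.6 -0.1  0.8] fx -0.6 [ 0.3 -0.   0.1]
-0.02 20.59 [-1.6  0.5  1. ] fx -1.7 [ 0.2 -0.   0.1]
-0.0188 20.84 [-2.9 -0.5  1.6] fx -2.8 [ 0.1 -0.   0.1]
```

View pics/side10c.png

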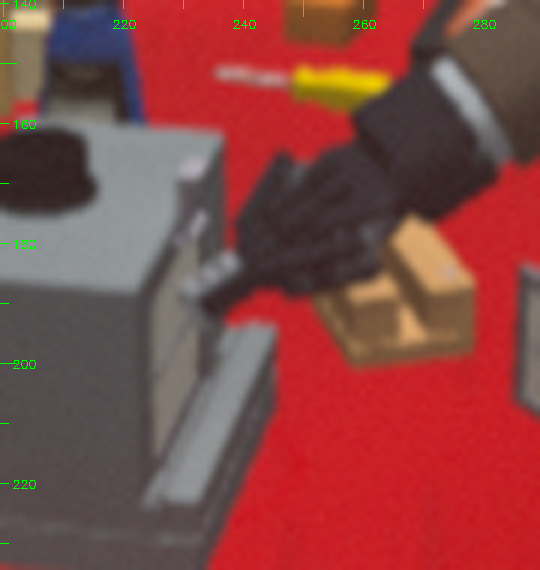

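Run:
```python
from ov import *
from cell import bot,snapshot
f0=np.zeros(3);hx=Hv((1,0,0));lim=0
for x in np.arange(-.0178,-.0075,.001):
    P=H((x,.008,.110)); bot.move_straight(P,vel=.04)
    o=bot.observe();d=o["contact_force"];dev=o["ee_pos"]-P;print(round(x,4),round(o["time_s"],2),d.round(1),"fx",round(float(d@hx),1),(dev*1e3).round(1))
    if d@hx<-22: break
s=snapshot("side")["img"];cv2.imwrite("pics/side11.png",s);crop(s,200,140,290,235,6,"pics/side11c.png")
```

```text
-0.0178 21.14 [0.2 0.6 0.9] fx 0.1 [ 0.4 -0.2  0.1]
-0.0168 21.39 [-2.  -0.7  0.2] fx -1.9 [-0.1  0.  -0. ]
-0.0158 21.64 [-6.  -1.6  2.6] fx -5.7 [-0.7  0.2 -0.2]
-0.0148 21.89 [-9.6 -1.5  5.3] fx -9.2 [-1.5  0.4 -0.3]
-0.0138 22.14 [-13.6  -2.7   7.5] fx -12.9 [-2.3  0.5 -0.3]
-0.0128 22.39 [-17.2  -3.1  10.2] fx -16.5 [-3.1  0.7 -0.4]
-0.0118 22.64 [-21.5  -5.1  12.3] fx -20.3 [-3.9  0.8 -0.5]
-0.0108 22.89 [-24.1  -5.3  15.8] fx -22.9 [-4.7  1.  -0.5]
```

View pics/side11c.png

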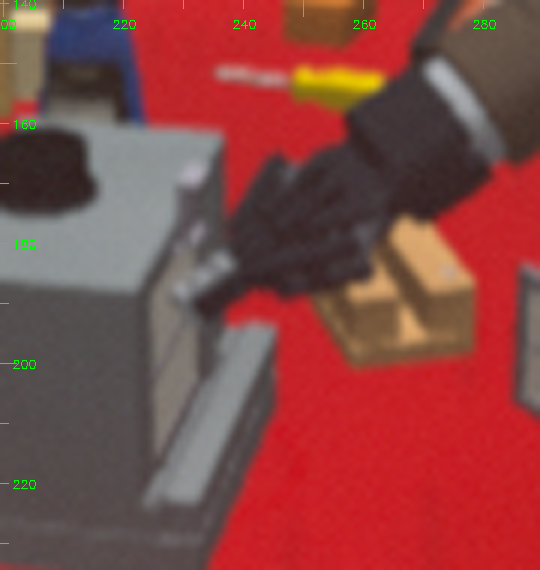

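Run:
```python
from ov import *
from cell import bot,snapshot
hx=Hv((1,0,0))
for x in (-.009,-.007,-.0055):
    P=H((x,.008,.110)); bot.move_straight(P,vel=.04); bot.dwell(.1)
    o=bot.observe();d=o["contact_force"];dev=o["ee_pos"]-P;print(round(x,4),round(o["time_s"],2),d.round(1),"fx",round(float(d@hx),1),"actual",(dev@hx+x).round(4))
    if d@hx<-38: break
bot.move_straight(H((-.06,.008,.112)),vel=.1)
bot.move_straight(H((-.15,-.05,.16)),vel=.2)
o=bot.observe();print(round(o["time_s"],2),o["contact_force"].round(1),o["joint_positions"].round(2))
q=np.array(o["joint_positions"]);q[0]-=.75;bot.movej(q)
for n in ("side","top"):
    s=snapshot(n)["img"];cv2.imwrite(f"pics/{n}12.png",s)
    crop(s,*((180,150,260,235) if n=="side" else (215,135,295,205)),(7 if n=="side" else 8.5),f"pics/{n}12c.png")
print(bot.observe()["time_s"])
```

```text
-0.009 23.29 [-32.9  -6.7  20.2] fx -31.4 actual -0.0154
-0.007 23.64 [-33.1  -5.1  16.4] fx -31.8 actual -0.0153
-0.0055 23.99 [-40.6  -6.6  21.2] fx -38.9 actual -0.0151
25.42 [ 0.2 -0.   1.2] [-0.58  0.14 -0.64 -1.58 -0.77  0.62]
26.775
```

View pics/side12c.png

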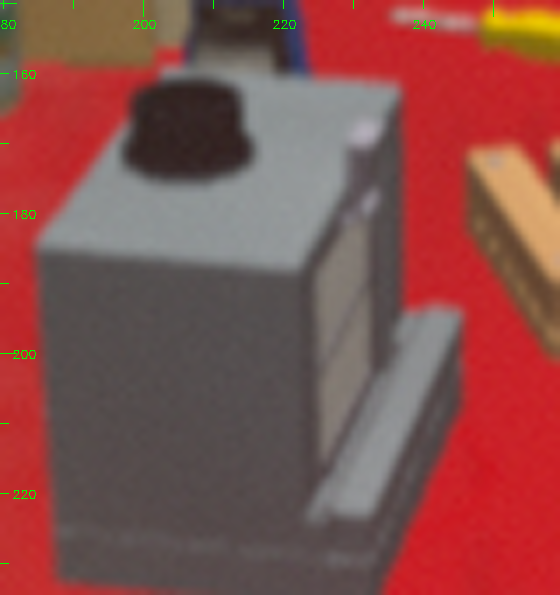

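View pics/top12c.png

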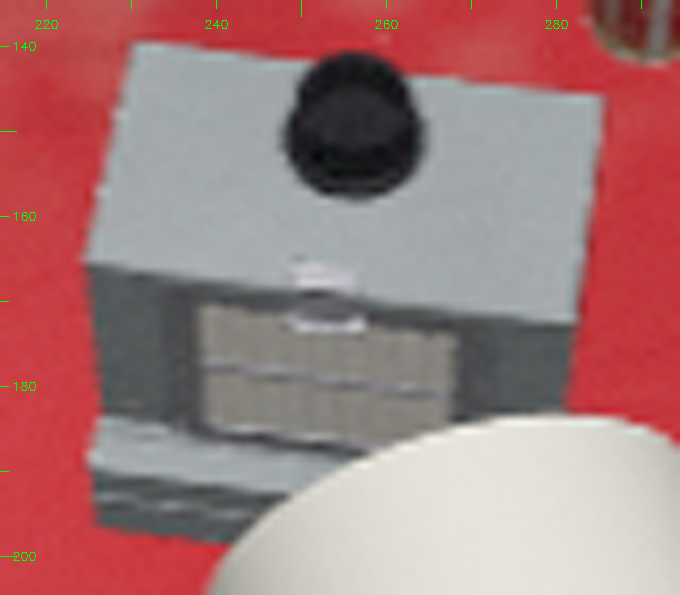

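View pics/top12.png

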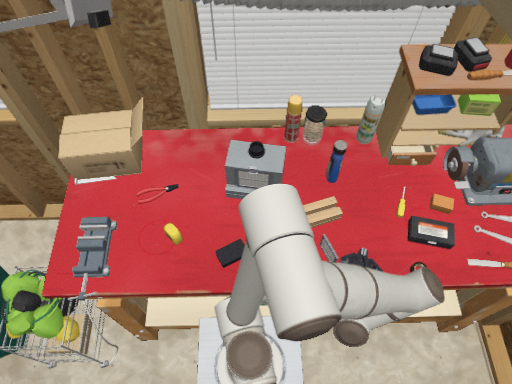

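Run:
```python
from ov import *
from cell import bot
fit2.setcam(np.load("sol.npy")[10:22])
tab=lambda z:{n:proj(n,w(HO,[(-.027,0,z)]))[0] for n in("side","top")}
a,b=tab(.186),tab(.190);print("4mm lift shifts px",{n:(b[n]-a[n]).round(2) for n in a},{n:a[n].round(1) for n in a})
for n,ref,box in (("side","side2",(228,164,237,173)),("top","top2",(246,164,262,169))):
    A=cv2.imread(f"pics/{ref}.png").astype(np.float32);B=cv2.imread(f"pics/{n}12.png").astype(np.float32)
    x0,y0,x1,y1=box;F=8
    up=lambda I:cv2.resize(I[y0-5:y1+5,x0-5:x1+5],None,fx=F,fy=F,interpolation=cv2.INTER_CUBIC)
    T=up(A)[5*F:-5*F,5*F:-5*F];m=cv2.matchTemplate(up(B),T,cv2.TM_CCOEFF_NORMED);_,v,_,l=cv2.minMaxLoc(m);print(n,v,"shift px",(l[0]/F-5,l[1]/F-5))
Rc=cassR_h(0)
for th in (0,.05):
    Rc=cassR_h(th);org=foot2org(th,(-.010,.030),0)
    # white paper corners unknown; frame outer corners of the front face
    for n in("side","top"): print(th,n,proj(n,np.array([(-.005,y,z) for y,z in((.065,.12),(-.065,.12),(.065,0),(-.065,0),(0,.06))])@Rc.T+org).round(1).tolist())
o=bot.observe();print(o["time_s"])
im=cv2.imread("pics/side12.png");crop(im,218,165,248,225,10,"pics/side12z.png")
```

```text
4mm lift shifts px {'side': array([-0.01, -1.2 ]), 'top': array([-0.  , -0.66])} {'side': array([233.8, 168.8]), 'top': array([252.5, 168.8])}
side 0.9991449117660522 shift px (0.0, 0.0)
top 0.9941251873970032 shift px (0.0, 0.0)
0 side [[223.6, 188.1], [233.1, 170.7], [224.4, 223.0], [233.5, 203.7], [228.8, 196.3]]
0 top [[234.7, 168.3], [271.9, 172.8], [236.0, 186.2], [270.6, 190.5], [253.2, 179.8]]
0.05 side [[225.6, 188.3], [234.9, 170.9], [224.4, 223.0], [233.5, 203.7], [229.8, 196.4]]
0.05 top [[234.4, 169.8], [271.7, 174.3], [236.0, 186.2], [270.6, 190.5], [253.1, 180.5]]
26.775
```

View pics/side12z.png

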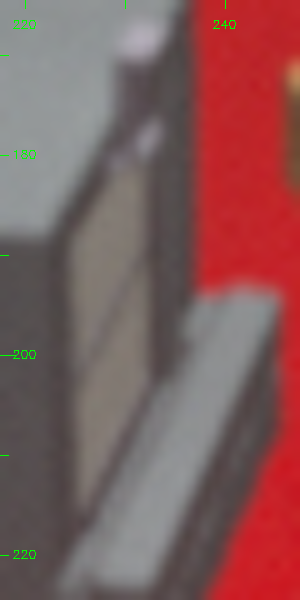

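Run:
```python
import cv2,numpy as np
from cell import bot,snapshot
bot.dwell(.3)
S=snapshot("side")["img"];T=snapshot("top")["img"];cv2.imwrite("pics/side13.png",S);cv2.imwrite("pics/top13.png",T)
for nm,ref,B,bx in (("tape","side2",S,(270,245,305,285)),("block","side2",S,(288,215,330,248)),("bottle","side2",S,(203,128,222,160)),("bottle","top2",T,(325,138,348,185)),("tape","top2",T,(160,220,186,246)),("block","top2",T,(213,237,238,268)),("cassette vs 0.3s ago","side12",S,(220,165,240,222)),("small1","side2",S,(283,178,310,220)),("small2","side2",S,(290,163,318,192))):
    A=cv2.imread(f"pics/{ref}.png");x0,y0,x1,y1=bx
    T0=A[y0:y1,x0:x1];m=cv2.matchTemplate(B[y0-6:y1+6,x0-6:x1+6],T0,cv2.TM_CCOEFF_NORMED);_,v,_,l=cv2.minMaxLoc(m)
    print(nm,ref,round(v,3),(l[0]-6,l[1]-6),"absdiff",np.abs(A[y0:y1,x0:x1].astype(int)-B[y0:y1,x0:x1]).mean().round(1))
print(bot.observe()["time_s"],bot.observe()["contact_force"].round(1))
```

```text
tape side2 0.998 (0, 0) absdiff 2.0
block side2 0.997 (0, 0) absdiff 2.1
bottle side2 0.999 (0, 0) absdiff 1.6
bottle top2 0.998 (0, 0) absdiff 2.8
tape top2 0.998 (0, 0) absdiff 2.7
block top2 0.997 (0, 0) absdiff 2.8
cassette vs 0.3s ago side12 0.999 (0, 0) absdiff 1.3
small1 side2 0.998 (0, 0) absdiff 1.7
small2 side2 0.998 (0, 0) absdiff 1.6
27.175 [ 0.8  0.  -0.3]
```

View pics/side13.png

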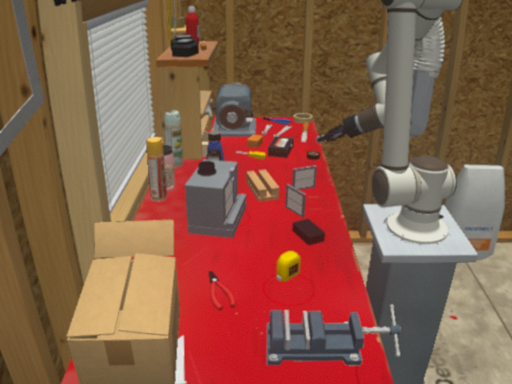

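```bash
python3 -c "
from cell import ticket
print(ticket.sign_off())"
```

```text
the job is handed in; nothing more can be done
None
```

The cassette is back in the dust collector, upright behind the catch, and I handed the job in at about 27 s. The sign-off gave no verdict, so this rests on my own checks.

**What I did:**
- I gripped the large cassette by its top edge and lifted it out of the stand.
- I lowered its foot into the sill slot, leaning out at 27°. Contact came within about 1 mm of the expected slot floor.
- I let go and it settled onto the front lip at about 31°. A picture after I had drawn the fingers back showed it still leaning there.
- I pushed its face with the closed fingers tilted 30° down until it stopped hard. At 39 N of push it no longer moved.

**Last checks:**
- **Catch:** it stands exactly where it was before the job in both views, with no pixel shift. A lift of 4 mm would have shown as about 1.2 px in the side view.
- **Cassette:** its mid crease matches the upright, seated pose to about 0.4 px. It did not move between two pictures about 0.3 s apart.
- **Tape measure, glue bottle, sanding block and the two small look-alikes:** none of them has moved.
- **Robot:** the gripper is clear of everything and the wrist force is about 0 N.

**Points that were not clean:**
- I did not see the catch snap. The push force rose to about 4 N as the ramp lifted, then dropped, and I inferred the snap from that and the hard stop.
- The hard stop came about 6 mm deeper than I had estimated, probably because I guessed the closed fingertips too thick.
- After release the cassette sat about 1.5 mm off centre, within the 4 mm of room on each side.

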